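# Right the knocked-over gearmotors against the stop fence

### The arm

A 6-joint arm with a two-finger parallel gripper is mounted at the origin on the work surface. World frame = base frame: x ahead of the robot, y to its left, z up, the work surface at z = 0. Lengths are in m, angles in rad, forces in N, time in s.
With the tool pointing down it reaches from about 0.375 to 0.9 m from the base axis. Payload 3.1 kg.
Tool frame: the origin (TCP) lies on the centre line of the jaws, within the pads' length; the fingertips stand 19 mm ahead of it and the grasp point (between the pads) is the TCP; z points along the fingers, y is the direction in which the jaws open and shut (so a half turn about z gives the same grasp; the last joint's range is limited). The gripper opens to 85 mm and grips with 20 to 120 N. Pads are 22 mm wide; open, the fingers measure 114 mm over their backs; the gripper's body (76 mm by 85 mm) begins 54 mm behind the grasp point. The pads swing forward as they close: fully open they stand 13 mm farther back than shut.
Start: joints at [-1.373, 0.527, 1.433, -0, 1.181, -0.178], TCP at [0.23, -0.581, 0.25] pointing down, gripper open.
Joint ranges: [-3.08, 3.08], [-0.75, 2.2], [0.22, 2.44], [-1.43, 4.57], [0, 2.65], [-2.85, 2.85]. Speed limits (rad/s): [2.79, 2.79, 3.14, 3.14, 3.14, 3.14].

### API

Orientations are given as a unit quaternion [x, y, z, w].
In Python, from station import manip, imaging, workorder gives the robot as it stands.
- The arm moves only by the shell command python3 -m creep 'ROWS' [FORCE]. ROWS is a JSON object of lists of equal length, an entry for each row: "claw": the finger opening in cm, from 0 to 8.54; "dp": the shift along the tool's x, y, z in cm, a list of three; "roll": the turn about the tool's z in rad. In form: {"claw": [claw, ...], "dp": [[dx, dy, dz], ...], "roll": [roll, ...]}. A call has 1 to 12 rows; each row is the pose to reach, as a shift and turn from the pose commanded when the call began, along the tool's axes at that moment; what a row does not reach only later rows make up. A row lasts 1/10 s, in which the tool goes at most 50 mm and 8.59 degrees, less where a joint would pass 70% of its speed; a pose out of reach is approached as far as the arm can. A call with a gripper value outside its range is refused whole. The fingers move at their own pace and stop on an object; FORCE is the grip in N (left out, the last holds). Time passes only in rows, so rows that repeat a pose let the fingers close. It gives the time, the measured TCP pose, the force and the opening at its end, in the units of the state.
- manip.sense(): the state, without advancing time (a new reading comes with each control period).
- imaging.snapshot(name): name is "side" or "top" or "wrist"; returns a dict with "image" (384x512x3 uint8, red, green, blue), "z_map" (384x512 float32, m along the optical axis (not along the pixel's ray), 0 where there is no reading), "vfov" (degrees; the focal length in pixels is half the picture's height over the tangent of half this angle, whatever the lens; pixels are square), "cx", "cy" (the principal point, pixels), "R" (3x3) and "t" (3): a world point X has camera coordinates R X + t. Camera axes: x right, y down, z forward; pixel columns grow to the right and rows downward; lengths in m; the calibration is good to about 2 mm. A picture is of the moment at which its call begins.
- workorder.sign_off(): hands the job in, once; it reports no verdict.
The state is a dict: "t": time; "q": joint angles; "qd": joint speeds; "tau": joint torques, N m; "tcp_pos": TCP position; "tool_rot": TCP orientation; "force": force on the tool from outside, world axes, zero at the start; "ft_torque": the same for the moment, N m; "finger_gap": opening from 0.0 (shut) to 1.0 (fully open).
Only numpy, scipy, OpenCV 4.12 (cv2) and the standard library are available. Lean on these libraries where they do the work, as an engineer would, in place of code of your own. Each camera call takes 0.05 s, during which the arm holds its last target.

### The job

Two geared motors have been knocked over on the drawing sheet. Stand each one upright, shaft up, on the green plate's patch of its own colour, centred along the patch, and slide it on until a flat side sits flush against the aluminium stop fence. Leave everything else on the bench standing where it is, and do not ram the fence.

Things in the scene. Friction and masses are not known exactly. Their poses are not given: they have to be found in the camera images.
- motor_orange: loose geared motor, 0.25 to 0.6 kg, 124 mm long: square body 42 x 42 x 68 mm (orange end cap, dark middle, orange flange), round aluminium gearbox 36 mm wide, 34 mm long, steel shaft 8 mm wide, 22 mm long; mass centre 45 mm from the foot. Origin: centre of the foot (end cap's face, away from the shaft); z along the shaft, x, y square to the flat sides. Starts lying on a flat side.
- motor_blue: loose geared motor, 0.25 to 0.6 kg, 124 mm long: square body 42 x 42 x 68 mm (blue end cap, dark middle, blue flange), round aluminium gearbox 36 mm wide, 34 mm long, steel shaft 8 mm wide, 22 mm long; mass centre 45 mm from the foot. Origin: centre of the foot (end cap's face, away from the shaft); z along the shaft, x, y square to the flat sides. Starts lying on a flat side.
- patch_orange: orange square patch, 64 x 64 mm, painted on the green plate up to the fence. Origin: on the plate's top face where the foot centre of a motor touching the fence belongs, 21 mm before the fence's face, midway along the patch. x points level into the fence, y along the fence, z up.
- patch_blue: blue square patch, 64 x 64 mm, painted on the green plate up to the fence. Origin: on the plate's top face where the foot centre of a motor touching the fence belongs, 21 mm before the fence's face, midway along the patch. x points level into the fence, y along the fence, z up.
- plate: fixed green plate 150 x 270 mm, 12 mm thick, with an aluminium stop fence along its far edge: 250 mm long (along y), 20 mm thick, 22 mm above the plate's top, its face towards the robot at x = +45 mm. Origin: centre of the underside, on the bench; x points to the fence, y along it, z up. The patches lie at y = +55 and -55 mm, in either order.
- fence: the aluminium stop fence on the plate: bar 20 mm thick, 250 mm long, 22 mm tall. Origin: centre of its underside, on the plate's top face; axes as the plate's. The face that the motors touch is at x = -10 mm.
- tower_short: bystander: loose white printed block 45 x 45 mm, 150 mm tall, standing between the motors' feet; origin at the centre of its underside, z up
- tower_tall: bystander: loose white printed block 50 x 60 mm, 180 mm tall, standing beyond the right end of the plate; origin at the centre of its underside, z up
- housing_a: bystander: loose grey housing with a dark dial, 40 x 64 mm, 28 mm tall, beyond the motors; origin at the centre of its underside, z up
- housing_b: bystander: loose grey housing with a dark dial, 40 x 64 mm, 28 mm tall, on the robot's side of the sheet; origin at the centre of its underside, z up
- tape: bystander: yellow tape roll lying flat, 84 mm outside and 52 mm inside diameter, 22 mm tall; origin at the centre of its underside, z up
- pen_pot: bystander: black pen pot, 72 mm diameter and 100 mm tall, its pens reach 150 mm; origin at the centre of its underside, z up
- battery: bystander: black battery pack with a yellow label, 42 x 75 mm, 18 mm tall, lying on the plate's near half (75 mm along the fence); origin at the centre of its underside, z up
Mind the look-alikes: they are no part of the job. What is shaped like the motor_blue but turquoise is not meant.

How it is judged:
By the outcome, as a careful person would: the job done as asked, in the order asked, and still so for the second after the job is handed in, with the robot touching nothing.
It also fails if it takes over 72 s, if anything falls off the work surface, if the arm or the gripper's body presses on something with over 40 N, if the wrist force passes 120 N, or if a joint passes its speed limit or range.

## Working session

There is one attempt and no reset: what is moved stays moved. The work goes in short steps, Python scripts to look and compute and a shell command to move; the robot and the scene stay as the last step left them, time stands still between calls to the robot, and variables do not carry over. Pictures are saved under pics/ and viewed, and the job is handed in when it is done.

```bash
ls; mkdir -p pics
python3 - <<'E'
from station import manip, imaging
import cv2
print(manip.sense())
for n in ["top","side","wrist"]:
    s=imaging.snapshot(n); cv2.imwrite(f"pics/{n}0.png",s["image"][:,:,::-1])
    print(n,s["vfov"],s["cx"],s["cy"],s["R"],s["t"])
E
```

```text
pics
{'t': 0.0, 'q': array([-1.37245911e+00,  5.28466642e-01,  1.43391504e+00, -1.98925005e-05,
        1.18139330e+00, -1.78486988e-01]), 'qd': array([ 0.00027941, -0.00071121, -0.00010368, -0.00144966, -0.00043674,
       -0.00159561]), 'tau': array([-1.76569461e-03, -4.42362893e+01, -1.78022915e+01, -4.77775739e-04,
        8.42971931e-03, -8.48377795e-06]), 'tcp_pos': array([ 0.22987457, -0.58045808,  0.24932923]), 'tool_rot': array([ 9.82301591e-01,  1.87302944e-01, -2.00268238e-05, -1.09102090e-03]), 'force': array([-0.01084193,  0.90866896,  0.25317965]), 'ft_torque': array([-0.02396967,  0.0555131 ,  0.01529312]), 'finger_gap': 0.9995572614191132}
top 51.610109391030214 254.28349594589906 185.27966114132826 [[-0.011237   -0.99981798 -0.01541852]
 [-0.98536783  0.01369453 -0.16989026]
 [ 0.17007048  0.01328386 -0.98534236]] [0.01448288 0.56662922 1.14371998]
side 42.04733634126284 258.8670771075401 193.38521848652834 [[ 0.99915794 -0.04001159 -0.00908191]
 [-0.03594521 -0.74690739 -0.66395579]
 [ 0.01978258  0.66372315 -0.74771668]] [-0.52889119  0.07654966  1.7318673 ]
wrist 64.9145586315854 248.1044045250692 189.97821289558271 [[ 0.36779278 -0.92990396 -0.00266288]
 [-0.88189742 -0.34971075  0.31616346]
 [-0.29493289 -0.11393425 -0.94870099]] [-0.62373356 -0.04108322  0.38204794]
```

View pics/top0.png

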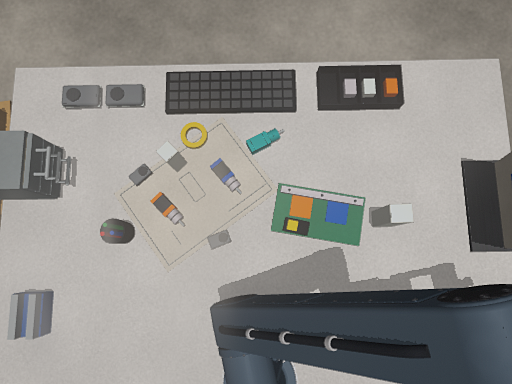

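View pics/side0.png

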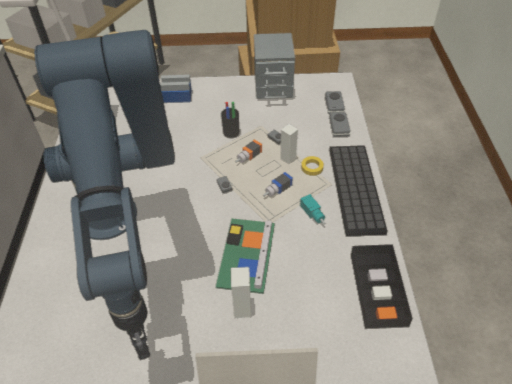

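View pics/wrist0.png

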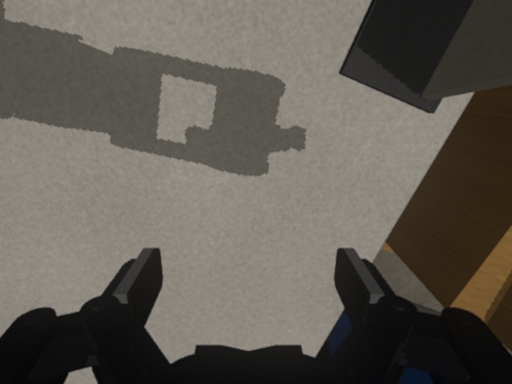

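The top view shows the orange motor at about (167,208), the blue one at (226,175), the turquoise look-alike at (263,140), and the short tower at (172,155). The plate is at (318,213), with orange patch (301,206) and blue patch (337,212). I'll enlarge these areas.

```bash
cat > h.py <<'E'
import numpy as np, cv2
from station import manip, imaging
def snap(n): return imaging.snapshot(n)
def f(s): return s["image"].shape[0]/2/np.tan(np.radians(s["vfov"]/2))
def pt(s,u,v,z=None):
    "world point of pixel; by depth, or at plane height z"
    d=np.array([(u-s["cx"])/f(s),(v-s["cy"])/f(s),1.0]); R=s["R"];t=s["t"]
    o=-R.T@t; w=R.T@d
    if z is None: return o+w*float(s["z_map"][int(round(v)),int(round(u))])
    return o+w*(z-o[2])/w[2]
def cloud(s):
    H,W=s["z_map"].shape; v,u=np.mgrid[:H,:W]; z=s["z_map"]
    c=np.stack([(u-s["cx"])/f(s)*z,(v-s["cy"])/f(s)*z,z],-1)
    return (c-s["t"])@s["R"]
def pix(s,X):
    c=s["R"]@np.asarray(X)+s["t"]; return c[0]/c[2]*f(s)+s["cx"],c[1]/c[2]*f(s)+s["cy"]
def crop(s,u0,v0,u1,v1,k,name):
    im=cv2.resize(s["image"][v0:v1,u0:u1,::-1],None,fx=k,fy=k,interpolation=cv2.INTER_CUBIC)
    cv2.imwrite("pics/"+name+".png",im)
def state():
    s=manip.sense(); from scipy.spatial.transform import Rotation as Ro
    R=Ro.from_quat(s["tool_rot"]).as_matrix()
    print("t %.2f tcp %s xaxis %s yaw(x) %.1f gap %.3f F %s M %s q6 %.2f"%(s["t"],s["tcp_pos"].round(4),R[:,0].round(3),np.degrees(np.arctan2(R[1,0],R[0,0])),s["finger_gap"],s["force"].round(1),s["ft_torque"].round(2),s["q"][5]))
    return s,R
E
python3 - <<'E'
from h import *
import pickle
s=snap("top"); pickle.dump(s,open("top.pkl","wb"))
crop(s,120,110,300,260,4,"c1"); crop(s,260,170,420,260,5,"c2")
E
```

```text
(no output)
```

View pics/c1.png

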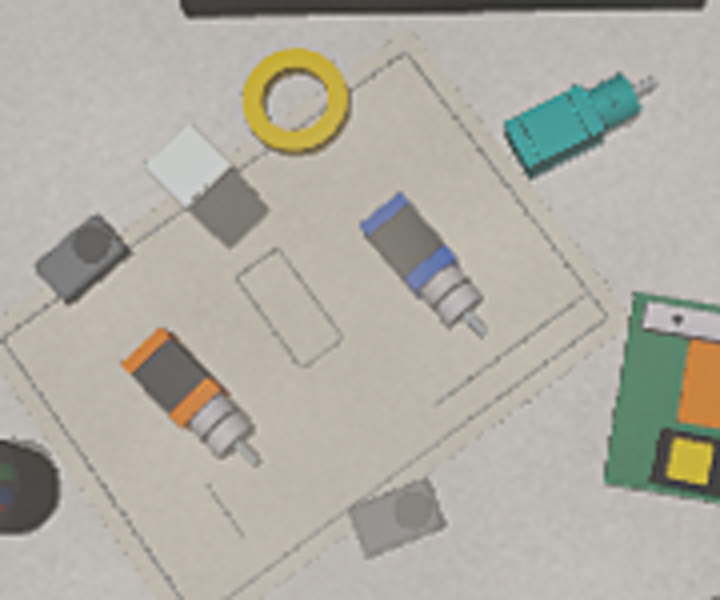

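View pics/c2.png

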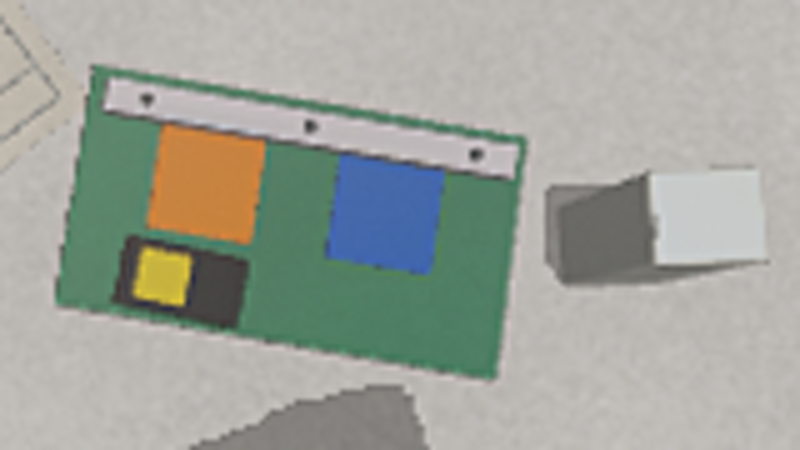

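The crop confirms the targets. The orange motor's end cap is at crop (145,347) with its shaft at (255,458). The blue (navy) motor's cap is at (382,210) with its shaft at (480,328). The turquoise motor at (570,125) is the look-alike and I'll ignore it. Next I'll measure.

Run:
```python
from h import *
import pickle
s=pickle.load(open("top.pkl","rb")); C=cloud(s)
print("bench z",np.median(C[280:300,150:190,2]), C[250,300])
def rect(m,name):
    P=C[m][:,:2]; r=cv2.minAreaRect((P*1000).astype(np.float32)); 
    print(name,m.sum(),"c",np.round(r[0],1),"size",np.round(r[1],1),"ang",round(r[2],1),"z",np.median(C[m][:,2]).round(4))
    return r
def win(u0,v0,u1,v1):
    m=np.zeros(C.shape[:2],bool); m[v0:v1,u0:u1]=1; return m
z=C[...,2]
for n,w in dict(orange=win(145,185,190,232),blue=win(205,153,245,197)).items():
    rect(w&(z>.038)&(z<.048),n+" top face")
    P=C[w&(z>.025)]; 
    m=P[:,:2].mean(0);d=np.linalg.svd(P[:,:2]-m)[2][0]; print(" axis",d, np.degrees(np.arctan2(d[1],d[0])), "mean",m, "extent",(P[:,:2]-m)@d@np.array(1) if 0 else (((P[:,:2]-m)@d).min(),((P[:,:2]-m)@d).max()))
rect(win(150,135,190,172)&(z>.14),"tower short"); rect(win(370,195,420,240)&(z>.17),"tower tall")
rect(win(268,180,372,250)&(z>.030)&(z<.040),"fence"); rect(win(268,180,372,250)&(z>.008)&(z<.040),"plate")
rect(win(280,215,312,240)&(z>.024)&(z<.034),"battery")
hsv=cv2.cvtColor(s["image"],cv2.COLOR_RGB2HSV);W=win(268,180,372,250)&(z<.02)
rect(W&(hsv[...,0]<18)&(hsv[...,1]>150)&(hsv[...,2]>120)&win(285,190,317,222),"p orange")
rect(W&(hsv[...,0]>105)&(hsv[...,0]<125)&(hsv[...,1]>130),"p blue")
# edges: fence front face corners and plate corners from the crop c2
for nm,(a,b),h in [("pl TL",(93,65),.012),("pl TR",(526,136),.012),("pl BL",(57,304),.012),("pl BR",(496,380),.012),
  ("fence frontL",(103,108),.034),("fence frontR",(516,180),.034),("fence backL",(109,76),.034),("fence backR",(521,144),.034)]:
    print(nm,pt(s,a/5+260-.4,b/5+170-.4,h).round(4))
```

```text
bench z 0.0003248385976850753 [ 0.37379847 -0.12804095  0.00511138]
orange top face 349 c [502.9 272.5] size [101.9  40.4] ang 45.1 z 0.0419
 axis [-0.51377558 -0.85792462] -120.91564810331663 mean [0.50044619 0.26630358] extent (np.float64(-0.06085227367056123), np.float64(0.3058460672369913))
blue top face 333 c [604.1  96.3] size [101.5  41.6] ang 39.5 z 0.0413
 axis [-0.87341411 -0.48697822] -150.8578384249302 mean [0.59826123 0.09399185] extent (np.float64(-0.05858226938708283), np.float64(0.25451549836326337))
tower short 273 c [522.2 122.2] size [408.7  43.6] ang 44.7 z 0.1501
tower tall 455 c [ 431.7 -206.5] size [ 57.3 414.6] ang 11.0 z 0.1802
fence 732 c [ 480.1 -186. ] size [248.5 135.8] ang 80.0 z 0.0338
plate 4242 c [ 480.3 -197.7] size [293.9 150.5] ang 79.4 z 0.0135
battery 331 c [ 445.  -116.3] size [74.5 42.2] ang 77.2 z 0.0302
p orange 416 c [ 506.  -133.7] size [63.1 63.2] ang 79.1 z 0.0131
p blue 429 c [ 485.4 -242. ] size [63.  63.4] ang 80.0 z 0.0128
pl TL [ 0.5805 -0.0663  0.012 ]
pl TR [ 0.5325 -0.3308  0.012 ]
pl BL [ 0.4334 -0.0413  0.012 ]
pl BR [ 0.3848 -0.3042  0.012 ]
fence frontL [ 0.55   -0.0707  0.034 ]
fence frontR [ 0.5029 -0.3174  0.034 ]
fence backL [ 0.5696 -0.0748  0.034 ]
fence backR [ 0.5246 -0.3216  0.034 ]
```

Run:
```python
from h import *
import pickle
s=pickle.load(open("top.pkl","rb")); C=cloud(s); z=C[...,2]; 
print(f(s))
for n,(u0,v0,u1,v1) in dict(orange=(145,185,190,232),blue=(205,153,245,197),tshort=(150,135,190,172),ttall=(370,195,420,240)).items():
    lo,hi=(.020,.05) if n in("orange","blue") else (.14,.2)
    m=((z>lo)&(z<hi)).astype(np.uint8); k=np.zeros_like(m);k[v0:v1,u0:u1]=m[v0:v1,u0:u1]
    # true pixel->plane consistent: drop flyers by erosion-free median window
    nl,L,st,ce=cv2.connectedComponentsWithStats(k,connectivity=4); i=1+st[1:,4].argmax()
    P=C[L==i][:,:2]; med=np.median(P,0); P=P[np.linalg.norm(P-med,axis=1)<.1]
    r=cv2.minAreaRect((P*1000).astype(np.float32)); print(n,len(P),np.round(r[0],1),np.round(r[1],1),round(r[2],1))
    Q=C[(L==i)&(z>.039)&(z<.047)][:,:2] if lo<.1 else None
    if Q is not None:
        Q=Q[np.linalg.norm(Q-np.median(Q,0),axis=1)<.055]
        r=cv2.minAreaRect((Q*1000).astype(np.float32)); print("  face",np.round(r[0],1),np.round(r[1],1),round(r[2],1)); print(cv2.boxPoints(r).round(1).tolist())
# hand-read points at z=42 mm
for nm,(a,b),h in [("O foot L",(124,365),.042),("O foot R",(163,328),.042),("O flange",(184,425),.042),("O flangeR",(228,382),.042),("O shafttip",(258,464),.021),
 ("B foot",(362,228),.042),("B footR",(402,193),.042),("B fl",(410,288),.042),("B flR",(453,250),.042),("B shafttip",(484,334),.021)]:
    print(nm,pt(s,a/4+120-.4,b/4+110-.4,h).round(4))
```

```text
397.08167264716207
orange 482 [495.6 265. ] [122.6  41.3] 44.7
  face [506.6 276.2] [91.3 40.4] 45.1
[[460.1000061035156, 258.1000061035156], [488.70001220703125, 229.60000610351562], [553.2000122070312, 294.20001220703125], [524.5999755859375, 322.79998779296875]]
blue 459 [595.3  88.9] [124.3  41.8] 40.0
  face [607.2  99.2] [92.4 41.3] 39.5
[[558.5, 85.69999694824219], [584.7000122070312, 53.900001525878906], [656.0, 112.5999984741211], [629.7000122070312, 144.5]]
tshort 268 [650.9 249.6] [46.5 43.6] 44.7
ttall 537 [ 464.9 -378. ] [49.2 60.8] 0.2
O foot L [0.5247 0.3202 0.042 ]
O foot R [0.5525 0.2916 0.042 ]
O flange [0.4788 0.2737 0.042 ]
O flangeR [0.5108 0.2414 0.042 ]
O shafttip [0.4506 0.2217 0.021 ]
B foot [0.6276 0.1416 0.042 ]
B footR [0.6545 0.1111 0.042 ]
B fl [0.5806 0.1048 0.042 ]
B flR [0.6095 0.0721 0.042 ]
B shafttip [0.5478 0.0499 0.021 ]
```

```bash
cat >> h.py <<'E'
def goto(x,y,z,yaw):
    "print dp (cm, tool axes) and roll to reach world x,y,z (m) with tool x at yaw (deg)"
    s,R=state(); d=R.T@(np.array([x,y,z])-s["tcp_pos"])*100
    y0=np.degrees(np.arctan2(R[1,0],R[0,0])); r=np.radians((y0-yaw+180)%360-180)
    print("dp",d.round(2),"dist",np.linalg.norm(d).round(1),"roll %.3f"%r)
E
python3 -c "
from h import *
goto(.573,.0704,.25,39.7);goto(.45,-.2,.25,30)"
```

```text
t 0.20 tcp [ 0.2299 -0.5808  0.2497] xaxis [0.93  0.368 0.   ] yaw(x) 21.6 gap 1.001 F [0.3 0.1 0.6] M [-0.02  0.   -0.  ] q6 -0.18
dp [ 5.586e+01 -4.792e+01  4.000e-02] dist 73.6 roll -0.316
t 0.20 tcp [ 0.2299 -0.5808  0.2497] xaxis [0.93  0.368 0.   ] yaw(x) 21.6 gap 1.001 F [0.3 0.1 0.6] M [-0.02  0.   -0.  ] q6 -0.18
dp [ 3.448e+01 -2.731e+01  1.000e-02] dist 44.0 roll -0.147
```

```bash
python3 -m creep '{"claw":[8.5,8.5,8.5,8.5,8.5,8.5,8.5,8.5,8.5,8.5,8.5,8.5],"dp":[[2,-1.7,0],[5,-4.3,0],[9,-7.7,0],[13,-11.2,0],[17,-14.6,0],[21,-18,0],[25,-21.4,0],[29,-24.9,0],[33,-28.3,0],[37,-31.7,0],[41,-35.2,0],[45,-38.6,0]],"roll":[0,-0.03,-0.06,-0.09,-0.12,-0.15,-0.18,-0.21,-0.24,-0.27,-0.3,-0.316]}' 20; python3 -c "
from h import *
goto(.573,.0704,.25,39.7);goto(.573,.0704,.02,39.7)"
```

```text
t: 1.4
tcp_pos: [0.4944, -0.0785, 0.2504]
tool_rot: [0.94, 0.34, 0.0, 0.0]
force: [0.8, -1.2, -0.0]
finger_gap: 0.996
t 1.40 tcp [ 0.4944 -0.0785  0.2504] xaxis [0.769 0.639 0.   ] yaw(x) 39.7 gap 0.996 F [ 0.8 -1.2 -0. ] M [-0.08  0.02  0.  ] q6 0.50
dp [15.56 -6.42  0.04] dist 16.8 roll 0.001
t 1.40 tcp [ 0.4944 -0.0785  0.2504] xaxis [0.769 0.639 0.   ] yaw(x) 39.7 gap 0.996 F [ 0.8 -1.2 -0. ] M [-0.08  0.02  0.  ] q6 0.50
dp [15.56 -6.43 23.04] dist 28.5 roll 0.001
```

```bash
python3 -m creep '{"claw":[8.5,8.5,8.5,8.5,8.5,8.5,8.5],"dp":[[4,-1.6,2],[8,-3.3,5],[11,-4.6,9],[13.2,-5.5,12.5],[13.2,-5.5,13],[13.2,-5.5,13],[13.2,-5.5,13]],"roll":[0,0,0,0,0,0,0]}'; python3 -c "
from h import *
s=snap('wrist');crop(s,0,0,512,384,1.5,'w1')
goto(.573,.0704,.02,39.7)
for a in (68,91,102,124): print(a,pix(s,[.643-.769*a/1000,.1285-.639*a/1000,.021]))"
```

```text
t: 2.1
tcp_pos: [0.5607, 0.0454, 0.1213]
tool_rot: [0.941, 0.339, 0.001, 0.0]
force: [0.6, -0.1, -0.3]
finger_gap: 0.994
t 2.15 tcp [0.561  0.0451 0.1219] xaxis [0.77  0.638 0.002] yaw(x) 39.6 gap 0.998 F [ 0.6  0.  -0.2] M [0.02 0.04 0.01] q6 0.76
dp [ 2.52 -1.2  10.19] dist 10.6 roll -0.001
68 (np.float64(232.55807985023978), np.float64(136.57480730501237))
91 (np.float64(233.0859012610416), np.float64(166.78562340522913))
102 (np.float64(233.32678281241994), np.float64(180.5729160419057))
124 (np.float64(233.78775842013934), np.float64(206.95769132099133))
```

View pics/w1.png

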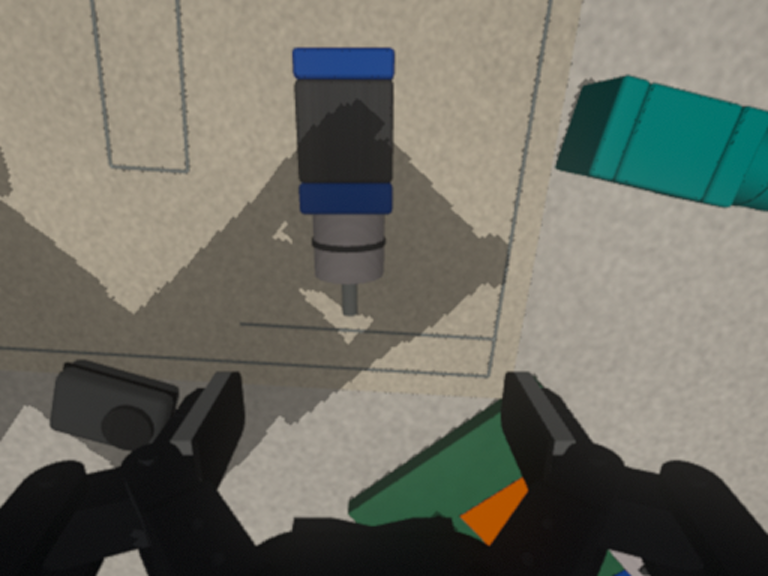

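The wrist view shows the blue motor with its gearbox at (349,245) and its shaft tip at (350,315). Both are within 2 mm of my prediction, so I'm descending.

```bash
python3 -m creep '{"claw":[8.5,8.5,8.5,8.5,8.5,8.5,8.5,8.5],"dp":[[1.2,-0.6,2],[2.5,-1.2,4],[2.5,-1.2,6.5],[2.5,-1.2,8.5],[2.5,-1.2,9.6],[2.5,-1.2,10.2],[2.5,-1.2,10.2],[2.5,-1.2,10.2]],"roll":[0,0,0,0,0,0,0,0]}'; python3 -c "
from h import *
s=snap('wrist');crop(s,0,0,512,384,1.5,'w2')
goto(.573,.0704,.02,39.7)"
```

```text
t: 2.95
tcp_pos: [0.5726, 0.071, 0.0194]
tool_rot: [0.941, 0.339, 0.001, 0.0]
force: [0.7, -0.2, -0.2]
finger_gap: 0.992
t 3.00 tcp [0.5726 0.0711 0.0194] xaxis [0.77  0.638 0.001] yaw(x) 39.7 gap 0.995 F [-0.5 -0.4  0. ] M [-0.   -0.    0.05] q6 0.81
dp [-0.02  0.08 -0.06] dist 0.1 roll -0.000
```

View pics/w2.png

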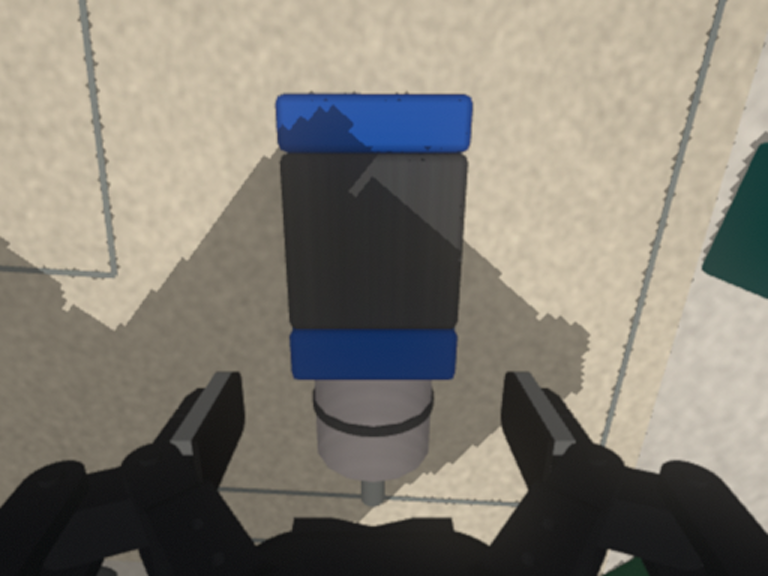

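The gearbox sits centred between the pads at (373,420). I'll close at 20 N.

```bash
python3 -m creep '{"claw":[6,4.5,3.4,3,3,3,3,3],"dp":[[0,0,0],[0,0,0],[0,0,0],[0,0,0],[0,0,0],[0,0,0],[0,0,0],[0,0,0]],"roll":[0,0,0,0,0,0,0,0]}' 20; python3 -c "
from h import *
s=snap('wrist');crop(s,0,0,512,384,1.5,'w3')
state()"
```

```text
t: 3.8
tcp_pos: [0.5721, 0.0713, 0.0186]
tool_rot: [0.941, 0.34, 0.0, 0.0]
force: [-1.2, -0.1, 5.0]
finger_gap: 0.417
t 3.85 tcp [0.572  0.0714 0.0186] xaxis [0.769 0.639 0.   ] yaw(x) 39.7 gap 0.417 F [-1.3  0.3  4.9] M [-0.12  0.05 -0.05] q6 0.81
```

View pics/w3.png

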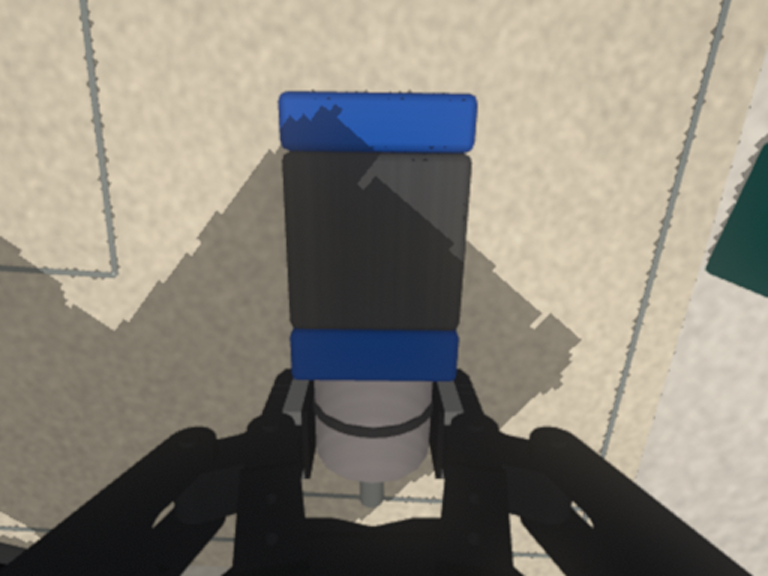

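```bash
python3 -m creep '{"claw":[3,3,3,3,3,3,3,3,3,3],"dp":[[0.35,0,-1.1],[0.85,0,-2.2],[1.5,0,-3.2],[2.3,0,-4.2],[3.2,0,-5],[4.2,0,-5.7],[5.2,0,-6.3],[6.4,0,-6.7],[6.4,0,-6.7],[6.4,0,-6.7]],"roll":[0,0,0,0,0,0,0,0,0,0]}' 20; python3 -c "
from h import *
s=snap('wrist');crop(s,0,0,512,384,1.5,'w4')
s=snap('side');crop(s,200,80,380,230,4,'s4')
state()"
```

```text
t: 4.85
tcp_pos: [0.6208, 0.1125, 0.0849]
tool_rot: [0.94, 0.34, -0.001, -0.0]
force: [-1.7, -0.3, -5.9]
finger_gap: 0.413
t 4.95 tcp [0.62   0.1121 0.0846] xaxis [ 0.769  0.639 -0.002] yaw(x) 39.7 gap 0.415 F [ 0.4 -0.1 -5.3] M [-0.1   0.16 -0.03] q6 0.88
```

View pics/w4.png

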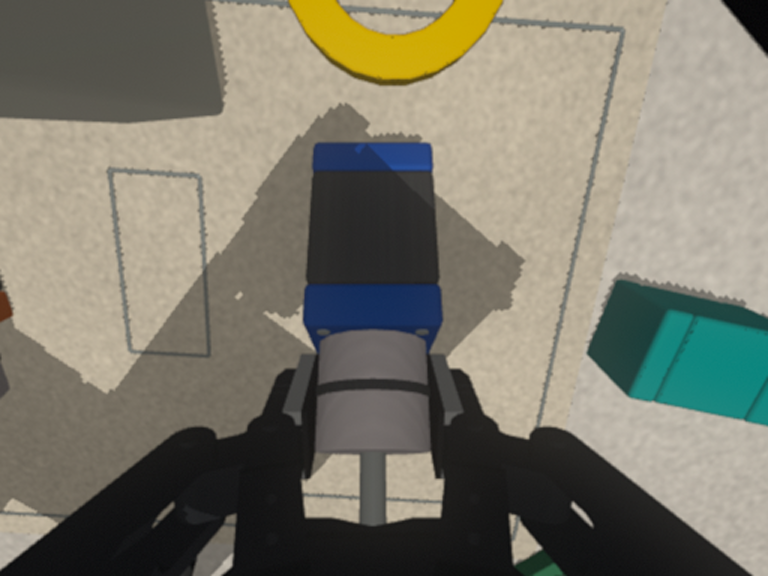

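View pics/s4.png

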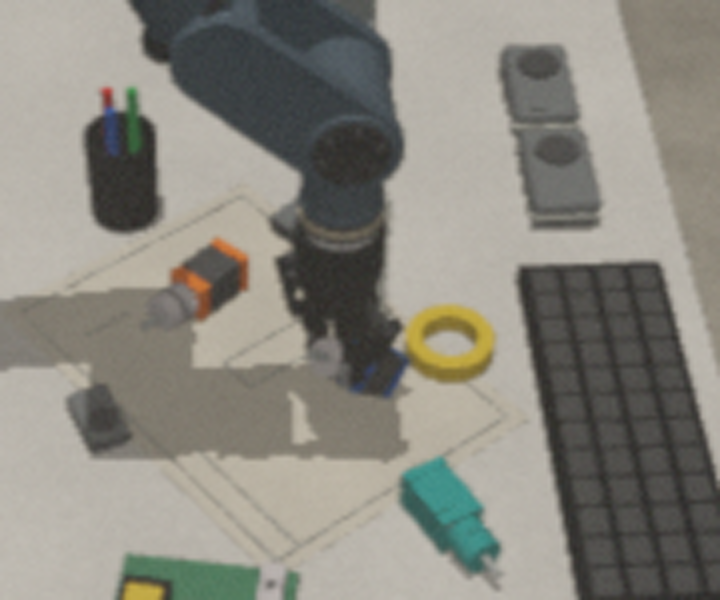

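```bash
python3 -m creep '{"claw":[3,3,3,3,3,3,3,3],"dp":[[0.6,0,-0.15],[1.2,0,-0.3],[1.8,0,-0.4],[2.4,0,-0.45],[3.0,0,-0.45],[3.6,0,-0.4],[4.2,0,-0.3],[4.8,0,-0.2]],"roll":[0,0,0,0,0,0,0,0]}' 20; python3 -c "
from h import *
s=snap('wrist');crop(s,0,0,512,384,1.5,'w5')
s=snap('side');crop(s,200,80,380,230,4,'s5')
state()"
```

```text
t: 5.75
tcp_pos: [0.6577, 0.1427, 0.0875]
tool_rot: [0.941, 0.34, -0.001, 0.0]
force: [-3.9, -3.5, 1.8]
finger_gap: 0.416
t 5.85 tcp [0.6586 0.1432 0.0876] xaxis [0.769 0.639 0.001] yaw(x) 39.7 gap 0.417 F [-1.4 -0.4 -1.7] M [-0.21  0.27 -0.01] q6 0.93
```

View pics/w5.png

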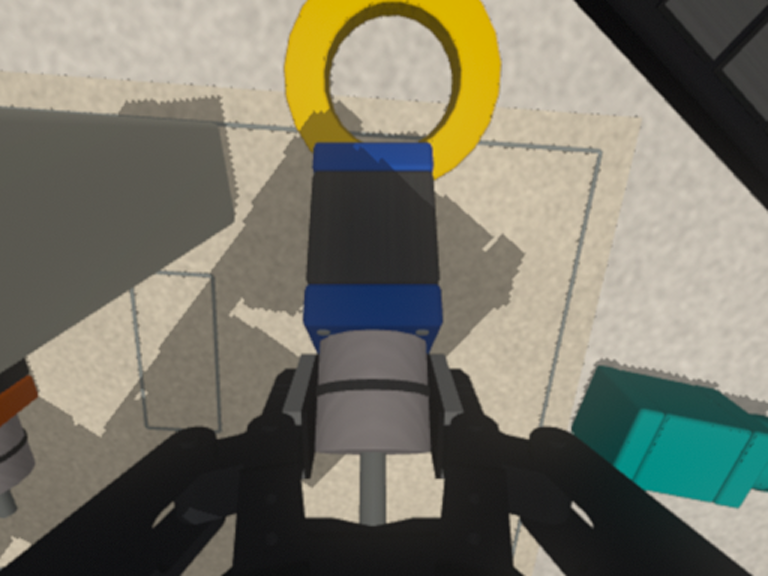

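View pics/s5.png

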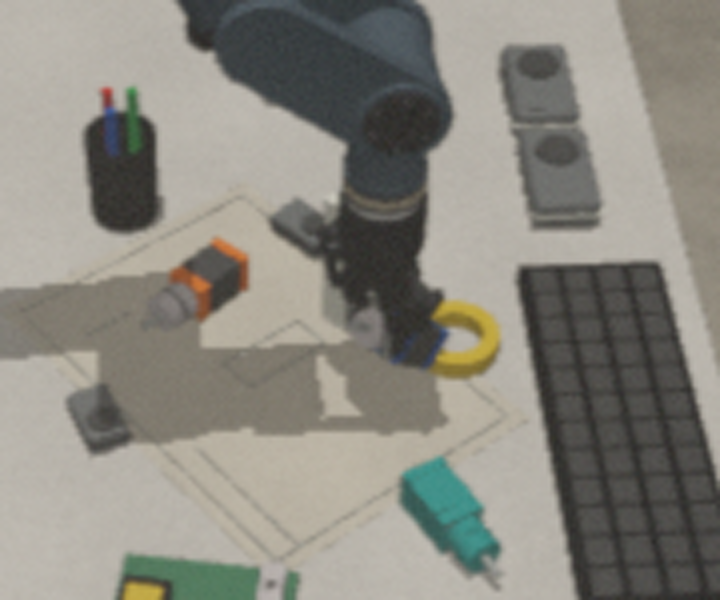

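The motor is being carried at a fixed tilt, because pad friction holds it. The foot has come close to the tape roll, so I'll back off straight away and measure the tilt.

```bash
python3 -m creep '{"claw":[3,3,3,3,3,3,3],"dp":[[-1.5,0,-0.3],[-4,0,-1],[-7,0,-2],[-10,0,-3],[-12,0,-3],[-12,0,-3],[-12,0,-3]],"roll":[0,0,0,0,0,0,0]}' 20; python3 -c "
from h import *
import pickle
s=snap('wrist');crop(s,0,0,512,384,1.5,'w6')
st,R=state()
C=cloud(s)
for v in (100,110,120,135,150,170,185,195,205,215,225,240,260,280,300): 
  p=R.T@(C[v,248]-st['tcp_pos']); print(v,C[v,248].round(3),(p*1000).round(1))
t=snap('top');crop(t,120,110,300,260,4,'t6')
o=pickle.load(open('top.pkl','rb'))
for q in (o,t):
  h=cv2.cvtColor(q['image'],cv2.COLOR_RGB2HSV); m=(h[...,0]>20)&(h[...,0]<32)&(h[...,1]>140)&(h[...,2]>110); m[150:]=0;m[:,:175]=0;m[:,215:]=0
  y,x=np.nonzero(m);print('tape',len(x),x.mean(),y.mean(),x.min(),x.max(),y.min(),y.max())
"
```

```text
t: 6.55
tcp_pos: [0.5663, 0.0662, 0.1175]
tool_rot: [0.941, 0.339, 0.001, 0.0]
force: [0.7, 0.6, -6.0]
finger_gap: 0.412
t 6.60 tcp [0.567  0.0664 0.1175] xaxis [0.77  0.638 0.002] yaw(x) 39.7 gap 0.414 F [ 0.5  0.5 -4.8] M [-0.1   0.09  0.02] q6 0.80
100 [0.623 0.113 0.002] [ 73.1  -0.3 116. ]
110 [0.621 0.111 0.073] [70.2 -0.2 44.4]
120 [0.617 0.108 0.077] [65.3 -0.2 40.4]
135 [0.612 0.104 0.084] [58.4 -0.2 33.3]
150 [0.607 0.1   0.09 ] [51.7 -0.2 27.2]
170 [0.601 0.094 0.1  ] [43.7 -0.2 17.9]
185 [0.596 0.091 0.105] [37.7 -0.2 12.7]
195 [0.593 0.089 0.11 ] [34.4 -0.2  7.6]
205 [0.629 0.118 0.242] [ 8.090e+01  1.000e-01 -1.243e+02]
215 [0.588 0.084 0.116] [26.8 -0.2  2. ]
225 [0.584 0.081 0.118] [22.8 -0.2 -0.1]
240 [0.581 0.078 0.122] [17.8 -0.2 -4.9]
260 [0.576 0.074 0.13 ] [ 12.1  -0.2 -12. ]
280 [0.572 0.071 0.136] [  6.5  -0.2 -18.2]
300 [0.561 0.062 0.13 ] [ -7.8  -0.2 -12.7]
tape 300 193.28333333333333 134.56666666666666 181 206 122 147
tape 266 190.48496240601503 131.88721804511277 179 204 121 145
```

View pics/t6.png

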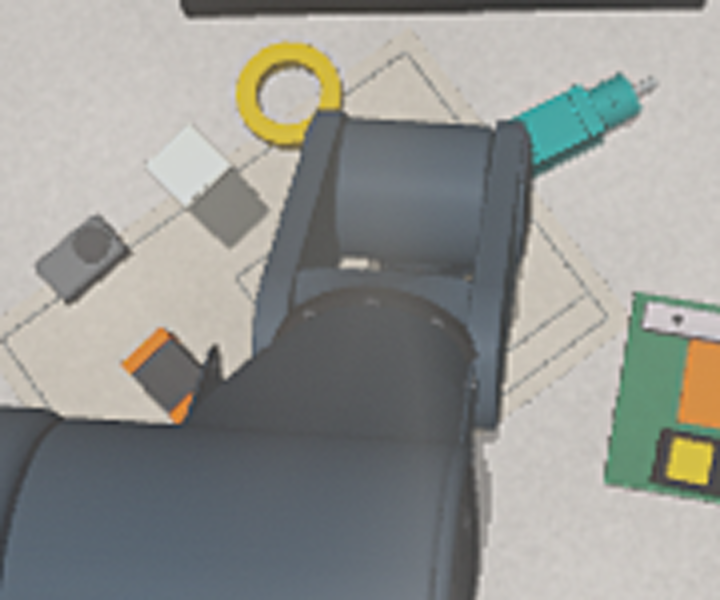

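The tilt is 44°, held by pad friction. The tape roll shifted about 5 mm, so I'll measure and mend that later. Next I'll ease the grip slightly in the air to let the motor droop.

```bash
cat >> h.py <<'E'
def tilt(s=None):
    "slope of the held motor's upper body face in the wrist depth: angle of axis below horizontal (deg)"
    s=s or snap("wrist"); st,R=state(); C=(cloud(s)-st["tcp_pos"])@R*1000
    m=(abs(C[...,1])<12)&(abs(C[...,0])<110)&(C[...,2]<80)&(C[...,2]>-25); m[:, :180]=0; m[:,320:]=0
    P=C[m]; 
    v=np.nonzero(m.any(1))[0]
    out=[]
    for r in range(0,384,12):
        k=m[r]
        if k.any(): out.append((r,C[r][k][:,0].mean().round(1),C[r][k][:,2].mean().round(1)))
    print(out)
E
python3 -m creep '{"claw":[3.45,3.45,3.45],"dp":[[0,0,0],[0,0,0],[0,0,0]],"roll":[0,0,0]}' 20; python3 -c "
from h import *
tilt()"
python3 -m creep '{"claw":[3.5,3.5,3.5],"dp":[[0,0,0],[0,0,0],[0,0,0]],"roll":[0,0,0]}' 20; python3 -c "
from h import *
tilt()"
```

```text
t: 6.95
tcp_pos: [0.5659, 0.0667, 0.1171]
tool_rot: [0.941, 0.34, 0.0, -0.0]
force: [-0.2, -0.5, -6.1]
finger_gap: 0.412
t 7.00 tcp [0.5658 0.0666 0.1171] xaxis [0.769 0.639 0.   ] yaw(x) 39.7 gap 0.411 F [ 0.   0.5 -4.9] M [-0.06  0.13 -0.01] q6 0.80
[(108, np.float64(72.0), np.float64(46.3)), (120, np.float64(66.1), np.float64(41.2)), (132, np.float64(60.6), np.float64(34.5)), (144, np.float64(55.3), np.float64(29.0)), (156, np.float64(50.2), np.float64(23.6)), (168, np.float64(45.3), np.float64(18.6)), (180, np.float64(40.7), np.float64(13.6)), (192, np.float64(36.3), np.float64(8.9)), (204, np.float64(32.0), np.float64(4.4)), (216, np.float64(27.1), np.float64(2.2)), (228, np.float64(21.9), np.float64(0.5)), (240, np.float64(17.9), np.float64(-3.5)), (252, np.float64(14.7), np.float64(-8.4)), (264, np.float64(10.5), np.float64(-11.4)), (276, np.float64(7.0), np.float64(-15.0)), (288, np.float64(3.7), np.float64(-18.6)), (300, np.float64(-7.9), np.float64(-11.5)), (312, np.float64(-11.2), np.float64(-15.3)), (324, np.float64(-14.5), np.float64(-18.9)), (336, np.float64(-17.6), np.
[... 519 characters left out ...]
3.7)), (168, np.float64(45.2), np.float64(18.6)), (180, np.float64(40.6), np.float64(13.7)), (192, np.float64(36.2), np.float64(9.0)), (204, np.float64(31.9), np.float64(4.4)), (216, np.float64(26.9), np.float64(2.2)), (228, np.float64(21.7), np.float64(0.5)), (240, np.float64(17.8), np.float64(-3.6)), (252, np.float64(14.6), np.float64(-8.5)), (264, np.float64(10.4), np.float64(-11.4)), (276, np.float64(6.9), np.float64(-15.0)), (288, np.float64(3.6), np.float64(-18.6)), (300, np.float64(-8.0), np.float64(-11.5)), (312, np.float64(-11.4), np.float64(-15.2)), (324, np.float64(-14.6), np.float64(-18.9)), (336, np.float64(-18.0), np.float64(-22.1)), (348, np.float64(-21.8), np.float64(-24.7))]
```

```bash
python3 -m creep '{"claw":[3,3,3,3,3],"dp":[[0,0,-5],[0,0,-10],[0,0,-15],[0,0,-15],[0,0,-15]],"roll":[0,0,0,0,0]}' 20; python3 -c "
from h import *
tilt()"
```

```text
t: 7.85
tcp_pos: [0.5657, 0.0663, 0.2684]
tool_rot: [0.941, 0.34, 0.001, 0.001]
force: [-1.1, 0.4, -6.5]
finger_gap: 0.415
t 7.90 tcp [0.5642 0.0664 0.2664] xaxis [ 0.769  0.639 -0.002] yaw(x) 39.7 gap 0.410 F [-1.2  0.6 -7.6] M [-0.04  0.14  0.05] q6 0.80
[(132, np.float64(57.7), np.float64(63.3)), (144, np.float64(51.9), np.float64(53.0)), (156, np.float64(46.7), np.float64(43.5)), (168, np.float64(41.8), np.float64(34.5)), (180, np.float64(37.4), np.float64(26.4)), (192, np.float64(33.2), np.float64(18.9)), (204, np.float64(29.4), np.float64(11.7)), (216, np.float64(24.0), np.float64(9.5)), (228, np.float64(20.0), np.float64(4.2)), (240, np.float64(16.8), np.float64(-1.7)), (252, np.float64(13.7), np.float64(-7.2)), (264, np.float64(10.8), np.float64(-12.4)), (276, np.float64(8.1), np.float64(-17.3)), (288, np.float64(2.1), np.float64(-17.2)), (300, np.float64(-7.6), np.float64(-12.7)), (312, np.float64(-12.1), np.float64(-15.1)), (324, np.float64(-10.7), np.float64(-24.1))]
```

The jerk took it from 46° to 61°. I'll repeat it: down with an abrupt stop, then up again.

```bash
python3 -m creep '{"claw":[3,3,3,3,3,3,3],"dp":[[0,0,3],[0,0,7],[0,0,12],[0,0,7],[0,0,2],[0,0,2],[0,0,2]],"roll":[0,0,0,0,0,0,0]}' 20; python3 -c "
from h import *
tilt()"
```

```text
t: 8.6
tcp_pos: [0.565, 0.0664, 0.2456]
tool_rot: [0.941, 0.339, -0.001, -0.001]
force: [-0.7, -0.1, -5.8]
finger_gap: 0.41
t 8.65 tcp [0.5637 0.0664 0.2452] xaxis [ 0.77   0.639 -0.004] yaw(x) 39.7 gap 0.411 F [-0.5 -0.1 -6. ] M [ 0.02  0.09 -0.01] q6 0.80
[(168, np.float64(31.3), np.float64(77.4)), (180, np.float64(28.0), np.float64(59.4)), (192, np.float64(25.2), np.float64(43.9)), (204, np.float64(22.9), np.float64(30.0)), (216, np.float64(19.7), np.float64(21.0)), (228, np.float64(15.5), np.float64(15.2)), (240, np.float64(14.3), np.float64(4.5)), (252, np.float64(12.2), np.float64(-3.1)), (264, np.float64(10.7), np.float64(-10.7)), (276, np.float64(5.0), np.float64(-11.2)), (288, np.float64(-2.1), np.float64(-9.9)), (300, np.float64(-7.4), np.float64(-11.5)), (312, np.float64(-12.7), np.float64(-13.0))]
```

Now 80°. I'll carry it above the blue patch, about 30 mm short of the fence, and turn so the jaws lie along the fence normal.

```bash
python3 -c "
from h import *
goto(.4672,-.2387,.20,79.8)"
```

```text
t 8.65 tcp [0.5637 0.0664 0.2452] xaxis [ 0.77   0.639 -0.004] yaw(x) 39.7 gap 0.411 F [-0.5 -0.1 -6. ] M [ 0.02  0.09 -0.01] q6 0.80
dp [-26.89  17.34   4.56] dist 32.3 roll -0.700
```

```bash
python3 -m creep '{"claw":[3,3,3,3,3,3,3,3,3,3,3,3],"dp":[[-1.3,0.8,0],[-4,2.5,0],[-7,4.5,0],[-10,6.5,0],[-13.5,8.7,0],[-17,11,0],[-20,13,0],[-23,15,0],[-25.2,16.4,0],[-26.9,17.3,2],[-26.9,17.3,4.5],[-26.9,17.3,4.5]],"roll":[0,-0.05,-0.13,-0.21,-0.29,-0.37,-0.45,-0.53,-0.61,-0.68,-0.7,-0.7]}' 20; python3 -c "
from h import *
tilt();goto(.4672,-.2387,.12,79.8)
s=snap('wrist');crop(s,0,0,512,384,1.5,'w7')"
```

```text
t: 9.85
tcp_pos: [0.4649, -0.2373, 0.1991]
tool_rot: [0.768, 0.641, -0.001, -0.005]
force: [-1.7, 0.5, -4.9]
finger_gap: 0.414
t 9.90 tcp [ 0.4662 -0.2375  0.2006] xaxis [0.179 0.984 0.003] yaw(x) 79.7 gap 0.408 F [ 0.9  0.1 -6.1] M [-0.01 -0.02  0.02] q6 -0.51
[(180, np.float64(26.2), np.float64(63.5)), (192, np.float64(23.6), np.float64(47.0)), (204, np.float64(21.5), np.float64(32.8)), (216, np.float64(18.3), np.float64(23.3)), (228, np.float64(14.2), np.float64(17.6)), (240, np.float64(13.0), np.float64(6.8)), (252, np.float64(11.1), np.float64(-1.2)), (264, np.float64(9.6), np.float64(-8.9)), (276, np.float64(3.8), np.float64(-9.2)), (288, np.float64(-3.2), np.float64(-8.1)), (300, np.float64(-8.5), np.float64(-9.5)), (312, np.float64(-13.5), np.float64(-11.4)), (324, np.float64(-8.1), np.float64(-24.7))]
t 9.90 tcp [ 0.4662 -0.2375  0.2006] xaxis [0.179 0.984 0.003] yaw(x) 79.7 gap 0.408 F [ 0.9  0.1 -6.1] M [-0.01 -0.02  0.02] q6 -0.51
dp [-0.13  0.17  8.06] dist 8.1 roll -0.002
```

View pics/w7.png

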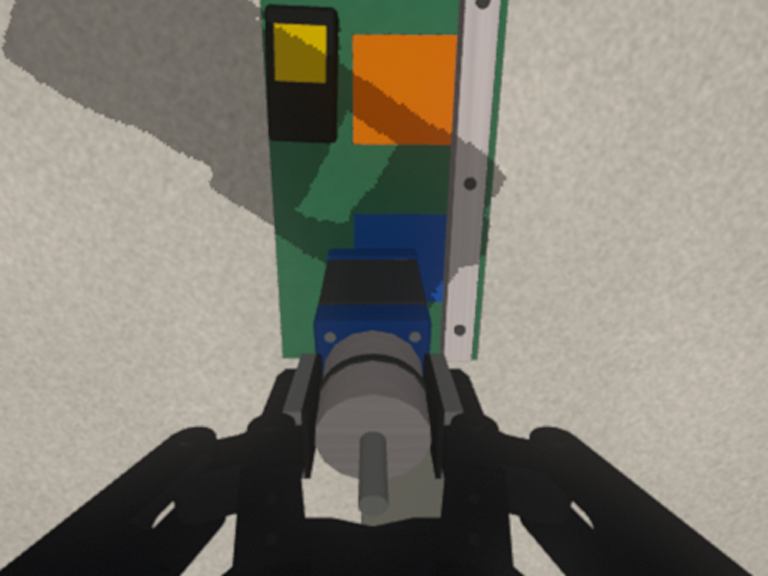

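```bash
python3 -m creep '{"claw":[3,3,3,3,3],"dp":[[-0.5,0.1,4],[-1.2,0.2,9],[-1.2,0.2,9],[-1.2,0.2,9],[-1.2,0.2,9]],"roll":[0,0,0,0,0]}' 20; python3 -c "
from h import *
tilt();goto(.4672,-.2387,.1,79.8)"
```

```text
t: 10.45
tcp_pos: [0.4697, -0.2509, 0.1146]
tool_rot: [0.767, 0.642, 0.0, 0.001]
force: [0.3, -0.3, -4.6]
finger_gap: 0.413
t 10.50 tcp [ 0.4699 -0.2511  0.115 ] xaxis [ 0.176  0.984 -0.002] yaw(x) 79.8 gap 0.412 F [-0.3  0.  -5. ] M [-0.    0.02  0.03] q6 -0.52
[(180, np.float64(25.1), np.float64(66.3)), (192, np.float64(22.9), np.float64(48.2)), (204, np.float64(20.8), np.float64(33.7)), (216, np.float64(18.8), np.float64(21.4)), (228, np.float64(14.3), np.float64(16.4)), (240, np.float64(13.5), np.float64(4.9)), (252, np.float64(11.8), np.float64(-3.4)), (264, np.float64(10.6), np.float64(-11.3)), (276, np.float64(4.8), np.float64(-11.6)), (288, np.float64(-1.9), np.float64(-10.9)), (300, np.float64(-6.9), np.float64(-12.5)), (312, np.float64(-11.9), np.float64(-14.3)), (324, np.float64(-99.1), np.float64(74.2)), (336, np.float64(-99.2), np.float64(61.8)), (348, np.float64(-99.5), np.float64(50.6))]
t 10.50 tcp [ 0.4699 -0.2511  0.115 ] xaxis [ 0.176  0.984 -0.002] yaw(x) 79.8 gap 0.412 F [-0.3  0.  -5. ] M [-0.    0.02  0.03] q6 -0.52
dp [ 1.18 -0.49  1.49] dist 2.0 roll 0.001
```

```bash
python3 -m creep '{"claw":[3,3,3,3,3,3],"dp":[[0,0,0.5],[0,0,1.0],[0.2,0,1.3],[0.6,0,1.45],[1.0,0,1.55],[1.2,0,1.6]],"roll":[0,0,0,0,0,0]}' 20; python3 -c "
from h import *
tilt()"
```

```text
t: 11.1
tcp_pos: [0.4736, -0.2406, 0.1007]
tool_rot: [0.767, 0.642, 0.001, 0.005]
force: [-2.4, -3.0, 21.1]
finger_gap: 0.415
t 11.15 tcp [ 0.4736 -0.2408  0.1007] xaxis [ 0.176  0.984 -0.005] yaw(x) 79.9 gap 0.409 F [-1.4  0.8 19.1] M [ 0.02  0.32 -0.09] q6 -0.50
[(192, np.float64(17.3), np.float64(64.5)), (204, np.float64(17.1), np.float64(42.9)), (216, np.float64(17.1), np.float64(24.9)), (228, np.float64(13.0), np.float64(18.7)), (240, np.float64(12.9), np.float64(5.7)), (252, np.float64(12.3), np.float64(-4.5)), (264, np.float64(11.6), np.float64(-13.3)), (276, np.float64(6.1), np.float64(-13.8)), (288, np.float64(0.1), np.float64(-14.0)), (300, np.float64(-4.4), np.float64(-16.1)), (312, np.float64(-12.2), np.float64(-14.3)), (324, np.float64(-19.2), np.float64(-13.8)), (336, np.float64(-107.8), np.float64(70.2)), (348, np.float64(-109.1), np.float64(59.5))]
```

```bash
python3 -m creep '{"claw":[3,3,3,3,3,3,3,3,3,3],"dp":[[0,0,-0.15],[0,0,-0.15],[0.1,0.4,-0.15],[0.2,0.8,-0.15],[0.4,1.2,-0.15],[0.4,1.5,-0.15],[0.4,1.7,-0.15],[0.4,1.9,-0.15],[0.4,2,-0.15],[0.4,2,-0.15]],"roll":[0,0,0,0,0,0,0,0,0,0]}' 20; python3 -c "
from h import *
tilt()
s=snap('wrist');crop(s,120,80,380,384,2.,'w8')
s=snap('side');crop(s,200,180,320,330,4,'s8')
s=snap('top');crop(s,260,150,420,270,5,'t8')"
```

```text
t: 12.15
tcp_pos: [0.485, -0.2377, 0.1006]
tool_rot: [0.766, 0.643, -0.004, -0.005]
force: [-15.2, -2.0, 24.6]
finger_gap: 0.414
t 12.20 tcp [ 0.4851 -0.2377  0.1006] xaxis [0.173 0.985 0.   ] yaw(x) 80.0 gap 0.412 F [-16.1  -2.6  25.6] M [-0.35  3.6   0.07] q6 -0.48
[(192, np.float64(13.2), np.float64(75.8)), (204, np.float64(14.4), np.float64(49.5)), (216, np.float64(15.2), np.float64(29.1)), (228, np.float64(12.4), np.float64(19.6)), (240, np.float64(11.2), np.float64(8.6)), (252, np.float64(11.6), np.float64(-3.6)), (264, np.float64(11.3), np.float64(-13.1)), (276, np.float64(6.4), np.float64(-14.6)), (288, np.float64(0.6), np.float64(-14.8)), (300, np.float64(-4.0), np.float64(-16.8)), (312, np.float64(-11.6), np.float64(-15.2)), (324, np.float64(-17.8), np.float64(-15.5))]
```

View pics/w8.png

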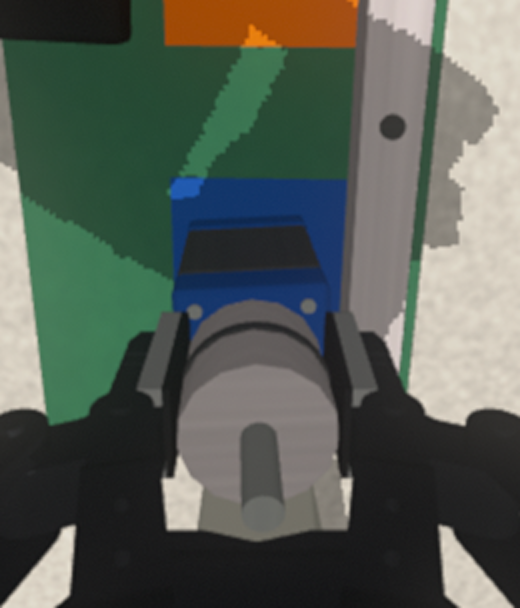

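View pics/s8.png

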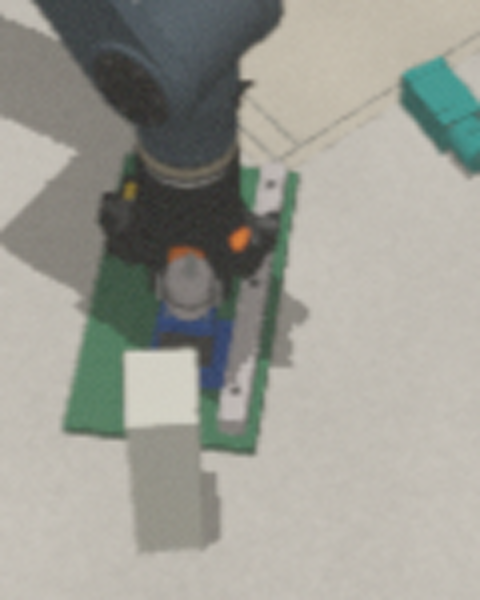

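View pics/t8.png

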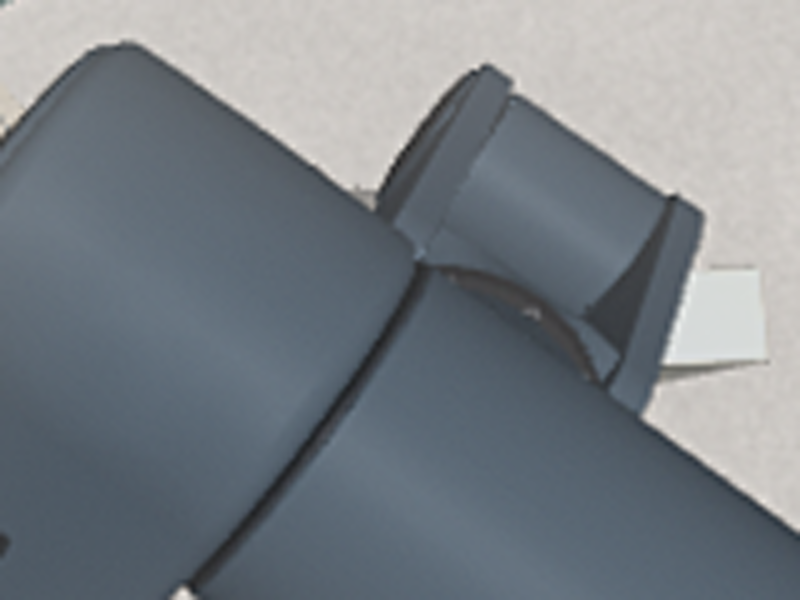

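The foot is dragging, with 25 N down and 16 N back. I'll lift it clear and move in the air instead.

```bash
python3 -m creep '{"claw":[3,3,3,3,3,3],"dp":[[0,-0.6,-0.2],[0,-0.9,-0.6],[0,-0.9,-1],[0,-0.9,-1],[0,-0.9,-1],[0,-0.9,-1]],"roll":[0,0,0,0,0,0]}' 20; python3 -c "
from h import *
tilt()
s=snap('wrist');crop(s,120,80,380,384,2.,'w9')"
```

```text
t: 12.95
tcp_pos: [0.4829, -0.2369, 0.1074]
tool_rot: [0.767, 0.642, 0.0, -0.0]
force: [-0.2, 0.4, -5.6]
finger_gap: 0.418
t 13.00 tcp [ 0.4828 -0.2369  0.1074] xaxis [0.177 0.984 0.   ] yaw(x) 79.8 gap 0.412 F [ 0.7 -1.2 -6.3] M [ 0.06 -0.02  0.03] q6 -0.49
[(192, np.float64(13.4), np.float64(75.5)), (204, np.float64(14.5), np.float64(49.2)), (216, np.float64(15.4), np.float64(28.6)), (228, np.float64(12.4), np.float64(19.7)), (240, np.float64(11.6), np.float64(7.9)), (252, np.float64(11.7), np.float64(-3.8)), (264, np.float64(11.3), np.float64(-13.1)), (276, np.float64(6.3), np.float64(-14.3)), (288, np.float64(0.5), np.float64(-14.7)), (300, np.float64(-3.9), np.float64(-16.8)), (312, np.float64(-11.7), np.float64(-15.0)), (324, np.float64(-18.2), np.float64(-15.1))]
```

View pics/w9.png

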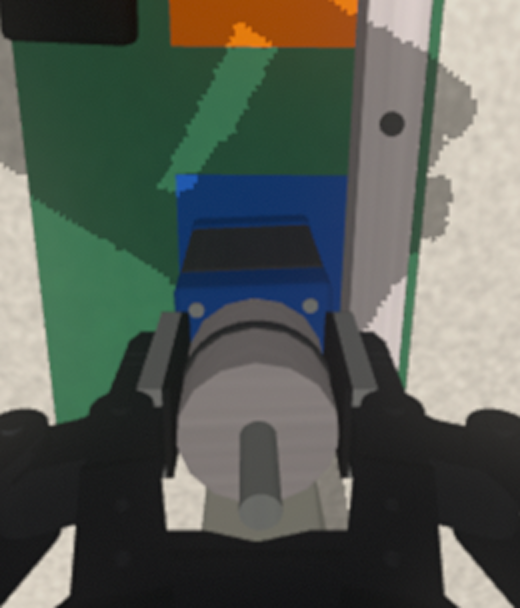

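```bash
python3 -m creep '{"claw":[3,3,3,3,3,3],"dp":[[0.1,0.5,0],[0.1,1.1,0],[0.1,1.1,0.3],[0.1,1.1,0.5],[0.1,1.1,0.6],[0.1,1.1,0.65]],"roll":[0,0,0,0,0,0]}' 20; python3 -c "
from h import *
tilt()"
```

```text
t: 13.65
tcp_pos: [0.4934, -0.2378, 0.101]
tool_rot: [0.767, 0.641, -0.0, -0.0]
force: [0.2, -0.1, -5.2]
finger_gap: 0.412
t 13.70 tcp [ 0.4934 -0.2379  0.101 ] xaxis [0.177 0.984 0.   ] yaw(x) 79.8 gap 0.413 F [-0.3 -0.2 -6.3] M [ 0.07 -0.02 -0.01] q6 -0.48
[(192, np.float64(13.4), np.float64(75.7)), (204, np.float64(14.6), np.float64(49.1)), (216, np.float64(15.4), np.float64(28.7)), (228, np.float64(12.4), np.float64(19.9)), (240, np.float64(11.6), np.float64(8.0)), (252, np.float64(11.7), np.float64(-3.7)), (264, np.float64(11.4), np.float64(-13.1)), (276, np.float64(6.4), np.float64(-14.3)), (288, np.float64(0.5), np.float64(-14.5)), (300, np.float64(-4.0), np.float64(-16.7)), (312, np.float64(-11.4), np.float64(-15.3)), (324, np.float64(-18.1), np.float64(-15.1))]
```

Not touching yet. I'll lower in fine steps.

```bash
python3 -m creep '{"claw":[3,3],"dp":[[0,0,0.1],[0,0,0.15]],"roll":[0,0]}' 20;python3 -m creep '{"claw":[3,3],"dp":[[0,0,0.1],[0,0,0.1]],"roll":[0,0]}' 20; python3 -m creep '{"claw":[3,3],"dp":[[0,0,0.1],[0,0,0.1]],"roll":[0,0]}' 20; python3 -c "
from h import *
tilt()"
```

```text
t: 13.9
tcp_pos: [0.4936, -0.2383, 0.1005]
tool_rot: [0.767, 0.642, -0.0, 0.0]
force: [-3.3, -0.5, 4.3]
finger_gap: 0.412
t: 14.1
tcp_pos: [0.4935, -0.2387, 0.1004]
tool_rot: [0.767, 0.642, -0.0, 0.001]
force: [-4.0, -1.5, 7.7]
finger_gap: 0.413
t: 14.3
tcp_pos: [0.4934, -0.2389, 0.1003]
tool_rot: [0.767, 0.642, -0.001, 0.001]
force: [-5.7, -1.9, 12.9]
finger_gap: 0.416
t 14.35 tcp [ 0.4934 -0.2389  0.1003] xaxis [ 0.176  0.984 -0.002] yaw(x) 79.9 gap 0.414 F [-6.1 -1.9 14.1] M [-0.03  1.11  0.04] q6 -0.48
[(192, np.float64(14.8), np.float64(71.3)), (204, np.float64(15.1), np.float64(47.6)), (216, np.float64(15.6), np.float64(28.0)), (228, np.float64(12.4), np.float64(19.5)), (240, np.float64(11.6), np.float64(7.8)), (252, np.float64(11.5), np.float64(-3.5)), (264, np.float64(11.4), np.float64(-13.2)), (276, np.float64(6.4), np.float64(-14.5)), (288, np.float64(0.6), np.float64(-14.8)), (300, np.float64(-4.1), np.float64(-16.7)), (312, np.float64(-11.5), np.float64(-15.3)), (324, np.float64(-18.3), np.float64(-15.0)), (336, np.float64(-109.5), np.float64(71.7)), (348, np.float64(-109.8), np.float64(59.9))]
```

```bash
python3 -m creep '{"claw":[3,3.8,4.5,5.5,6.5,6.5,6.5,6.5,6.5],"dp":[[0,0,-0.25],[0,0,-0.25],[0,0,-0.25],[0,0,-0.25],[0,0,-1.5],[0,0,-5],[0,0,-9],[0,0,-12],[0,0,-12]],"roll":[0,0,0,0,0,0,0,0,0]}' 20; python3 -c "
from h import *
state()
s=snap('wrist');crop(s,0,0,512,384,1.5,'w10')
s=snap('side');crop(s,200,180,320,330,4,'s10')"
```

```text
t: 15.25
tcp_pos: [0.4964, -0.2398, 0.2232]
tool_rot: [0.767, 0.642, 0.001, 0.006]
force: [0.9, -0.4, -1.0]
finger_gap: 0.761
t 15.25 tcp [ 0.4964 -0.2398  0.2232] xaxis [ 0.177  0.984 -0.005] yaw(x) 79.8 gap 0.761 F [ 0.9 -0.4 -1. ] M [-0.   -0.01  0.  ] q6 -0.48
```

View pics/w10.png

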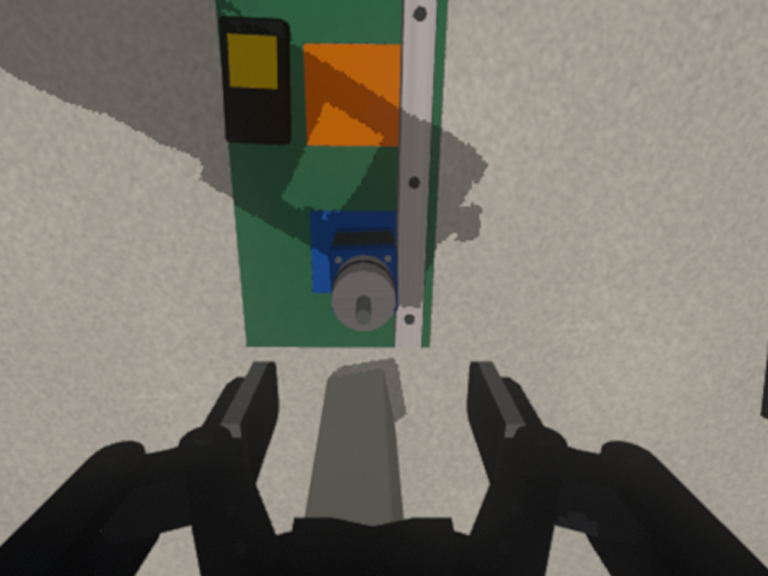

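View pics/s10.png

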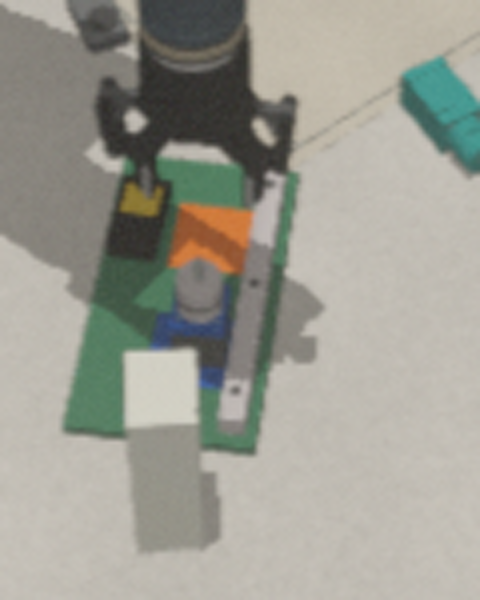

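Run:
```python
from h import *
s=snap('wrist');C=cloud(s);z=C[...,2]
a=np.radians(-10.2);Rp=np.array([[np.cos(a),-np.sin(a)],[np.sin(a),np.cos(a)]]);pc=np.array([.4828,-.1857])
def loc(P): return (np.asarray(P)[...,:2]-pc)@Rp*1000
L=loc(C)
def rep(n,m):
    P=L[m]; r=cv2.minAreaRect(P.astype(np.float32)); print(n,m.sum(),"min",np.percentile(P,1,axis=0).round(1),"max",np.percentile(P,99,axis=0).round(1),"rect",np.round(r[0],1),np.round(r[1],1),round(r[2],1),"z",np.median(z[m]).round(4))
box=np.zeros(z.shape,bool);box[150:235,200:275]=1
rep("gear top",box&(z>.110)&(z<.119)); rep("flange",box&(z>.076)&(z<.084)); 
k=(abs(L[...,0]-50)<30)&(abs(L[...,1])<130)
rep("fence",k&(z>.030)&(z<.037)&(L[...,1]>-20))
hsv=cv2.cvtColor(s["image"],cv2.COLOR_RGB2HSV)
rep("porange",(abs(L).max(-1)<130)&(z<.02)&(hsv[...,0]<18)&(hsv[...,1]>150))
rep("pblue",(abs(L).max(-1)<130)&(z<.02)&(hsv[...,0]>105)&(hsv[...,0]<125)&(hsv[...,1]>150))
```

```text
gear top 1272 min [  2.8 -72.6] max [ 36.  -39.2] rect [ 19.3 -56.1] [35.3 35. ] 4.0 z 0.1145
flange 571 min [ -1.3 -74. ] max [ 40.3 -35.1] rect [ 19.4 -55.7] [41.8 41.2] 2.0 z 0.0803
fence 3006 min [ 43.7 -18.4] max [ 63.6 106.6] rect [53.6 44.2] [127.9  20.4] 89.4 z 0.0346
porange 4337 min [-20.3  23.1] max [42.8 85.9] rect [11.3 54.2] [64.2 64.6] 89.6 z 0.0132
pblue 1198 min [-20.6 -85.6] max [ 41.6 -25. ] rect [ 10.5 -55.5] [63.3 63. ] 89.9 z 0.0132
```

The blue motor stands with its gearbox at w10 (363,295). Measured against the plate, it's centred to about 0.3 mm, square within about 2°, and roughly 3 mm short of the fence. I'll regrip it without downward pressure and slide it home.

```bash
python3 -m creep '{"claw":[6.5,6.5,6.5,6.5,6.5,6.5,6.5],"dp":[[-0.5,-0.36,1],[-0.5,-0.36,4],[-0.5,-0.36,7.5],[-0.5,-0.36,10.5],[-0.5,-0.36,11.6],[-0.5,-0.36,12],[-0.5,-0.36,12]],"roll":[0,0,0,0,0,0,0]}' 20; python3 -m creep '{"claw":[5,4,3,3,3],"dp":[[0,0,0],[0,0,0],[0,0,0],[0,0,0],[0,0,0]],"roll":[0,0,0,0,0]}' 20; python3 -c "
from h import *
tilt()"
```

```text
t: 16.1
tcp_pos: [0.489, -0.2423, 0.0972]
tool_rot: [0.767, 0.641, -0.0, -0.001]
force: [-0.2, 0.3, 0.6]
finger_gap: 0.762
t: 16.6
tcp_pos: [0.4905, -0.243, 0.0992]
tool_rot: [0.767, 0.641, 0.001, 0.002]
force: [0.2, -0.1, 6.7]
finger_gap: 0.414
t 16.65 tcp [ 0.4905 -0.243   0.0992] xaxis [ 0.177  0.984 -0.002] yaw(x) 79.8 gap 0.414 F [1.4 0.  6.3] M [ 0.01 -0.21 -0.04] q6 -0.49
[(192, np.float64(19.2), np.float64(58.4)), (204, np.float64(19.2), np.float64(37.0)), (216, np.float64(19.1), np.float64(20.0)), (228, np.float64(14.6), np.float64(15.1)), (240, np.float64(14.8), np.float64(1.9)), (252, np.float64(14.5), np.float64(-8.5)), (264, np.float64(12.7), np.float64(-15.1)), (276, np.float64(7.2), np.float64(-15.6)), (288, np.float64(1.4), np.float64(-15.8)), (300, np.float64(-2.7), np.float64(-18.3)), (312, np.float64(-11.1), np.float64(-15.7)), (324, np.float64(-17.8), np.float64(-15.5)), (336, np.float64(-106.5), np.float64(68.7)), (348, np.float64(-107.3), np.float64(57.6))]
```

```bash
python3 -m creep '{"claw":[3,3,3,3],"dp":[[0,0,-0.05],[0,0.1,-0.05],[0,0.2,-0.05],[0,0.2,-0.05]],"roll":[0,0,0,0]}' 20;  python3 -m creep '{"claw":[3,3,3],"dp":[[0,0.1,0],[0,0.1,0],[0,0.1,0]],"roll":[0,0,0]}' 20; python3 -c "
from h import *
tilt()"
```

```text
t: 17.05
tcp_pos: [0.491, -0.2429, 0.099]
tool_rot: [0.767, 0.642, -0.0, 0.0]
force: [-1.4, -0.6, 7.1]
finger_gap: 0.413
t: 17.35
tcp_pos: [0.4914, -0.243, 0.0989]
tool_rot: [0.767, 0.642, -0.001, -0.001]
force: [-1.3, -0.8, 7.3]
finger_gap: 0.413
t 17.40 tcp [ 0.4914 -0.243   0.0989] xaxis [ 0.176  0.984 -0.001] yaw(x) 79.8 gap 0.414 F [-1.6 -0.6  7.8] M [-0.14  0.52 -0.04] q6 -0.48
[(192, np.float64(19.2), np.float64(58.5)), (204, np.float64(19.0), np.float64(37.6)), (216, np.float64(19.1), np.float64(20.2)), (228, np.float64(14.7), np.float64(15.0)), (240, np.float64(14.8), np.float64(1.9)), (252, np.float64(14.5), np.float64(-8.5)), (264, np.float64(12.8), np.float64(-15.4)), (276, np.float64(7.3), np.float64(-15.8)), (288, np.float64(1.4), np.float64(-15.8)), (300, np.float64(-2.8), np.float64(-18.3)), (312, np.float64(-11.1), np.float64(-15.8)), (324, np.float64(-17.5), np.float64(-15.8)), (336, np.float64(-106.7), np.float64(69.0)), (348, np.float64(-107.4), np.float64(57.7))]
```

```bash
python3 -m creep '{"claw":[3,3,3,3],"dp":[[0,0.1,-0.1],[0,0.2,-0.1],[0,0.2,-0.1],[0,0.2,-0.1]],"roll":[0,0,0,0]}' 20;  python3 -m creep '{"claw":[3,3,3],"dp":[[0,0.1,0],[0,0.2,0],[0,0.2,0]],"roll":[0,0,0]}' 20; python3 -c "
from h import *
state()"
```

```text
t: 17.8
tcp_pos: [0.4923, -0.2425, 0.099]
tool_rot: [0.767, 0.642, -0.001, -0.002]
force: [-4.9, -1.6, 4.0]
finger_gap: 0.415
t: 18.1
tcp_pos: [0.4937, -0.2424, 0.099]
tool_rot: [0.767, 0.642, -0.001, -0.003]
force: [-6.1, -1.0, 4.4]
finger_gap: 0.417
t 18.10 tcp [ 0.4937 -0.2424  0.099 ] xaxis [0.176 0.984 0.002] yaw(x) 79.8 gap 0.417 F [-6.1 -1.   4.4] M [-0.15  1.23 -0.02] q6 -0.48
```

```bash
python3 -m creep '{"claw":[3,3,3],"dp":[[0,0.1,0],[0,0.1,0],[0,0.1,0]],"roll":[0,0,0]}' 20;  python3 -m creep '{"claw":[3,3,3],"dp":[[0,0.1,0],[0,0.1,0],[0,0.1,0]],"roll":[0,0,0]}' 20; python3 -c "
from h import *
tilt()
s=snap('wrist');crop(s,120,80,380,384,2.,'w11')
s=snap('side');crop(s,200,180,320,330,4,'s11')"
```

```text
t: 18.4
tcp_pos: [0.494, -0.2423, 0.0989]
tool_rot: [0.767, 0.642, -0.002, -0.004]
force: [-7.1, -0.8, 5.7]
finger_gap: 0.41
t: 18.7
tcp_pos: [0.4943, -0.2423, 0.099]
tool_rot: [0.767, 0.642, -0.002, -0.004]
force: [-9.7, -0.8, 9.4]
finger_gap: 0.413
t 18.75 tcp [ 0.4943 -0.2423  0.099 ] xaxis [0.176 0.984 0.002] yaw(x) 79.9 gap 0.412 F [-8.6 -0.5  9.1] M [-0.14  1.83 -0.04] q6 -0.48
[(192, np.float64(18.8), np.float64(59.5)), (204, np.float64(18.9), np.float64(37.9)), (216, np.float64(18.9), np.float64(20.4)), (228, np.float64(14.6), np.float64(15.1)), (240, np.float64(14.8), np.float64(1.9)), (252, np.float64(14.4), np.float64(-8.5)), (264, np.float64(12.7), np.float64(-15.2)), (276, np.float64(7.3), np.float64(-15.8)), (288, np.float64(1.4), np.float64(-15.8)), (300, np.float64(-2.8), np.float64(-18.3)), (312, np.float64(-11.2), np.float64(-15.6)), (324, np.float64(-17.6), np.float64(-15.8)), (336, np.float64(-107.4), np.float64(69.6)), (348, np.float64(-108.6), np.float64(58.9))]
```

View pics/w11.png

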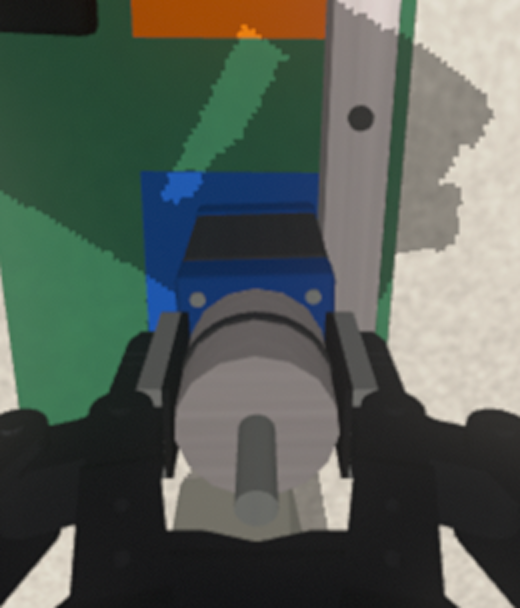

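View pics/s11.png

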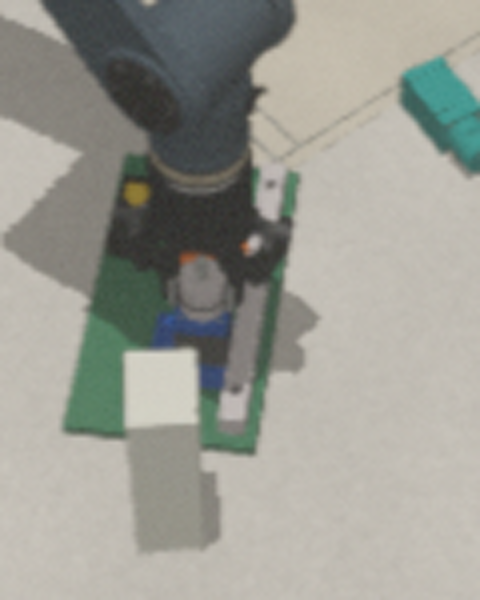

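```bash
python3 -m creep '{"claw":[3,3.8,4.5,5.5,6.5,6.5,6.5,6.5,6.5,6.5],"dp":[[0,-0.15,-0.05],[0,-0.15,-0.05],[0,-0.15,-0.05],[0,-0.15,-0.05],[0,-0.15,-1.5],[0,0,-5],[0,0,-9],[0,0,-12],[0,0,-12],[0,0,-12]],"roll":[0,0,0,0,0,0,0,0,0,0]}' 20
cat > meas.py <<'E'
from h import *
a=np.radians(-10.2);Rp=np.array([[np.cos(a),-np.sin(a)],[np.sin(a),np.cos(a)]]);pc=np.array([.4828,-.1857])
def loc(P): return (np.asarray(P)[...,:2]-pc)@Rp*1000
def meas(yc,s=None,fy=(-20,130)):
    s=s or snap('wrist');C=cloud(s);z=C[...,2];L=loc(C);state()
    def rep(n,m):
        P=L[m]
        if len(P)<30: print(n,len(P));return
        r=cv2.minAreaRect(P.astype(np.float32)); print(n,m.sum(),"min",np.percentile(P,1,axis=0).round(1),"max",np.percentile(P,99,axis=0).round(1),"rect",np.round(r[0],1),np.round(r[1],1),round(r[2],1),"z",np.median(z[m]).round(4))
    box=(abs(L[...,0]-20)<35)&(abs(L[...,1]-yc)<35)
    rep("gear top",box&(z>.110)&(z<.119)); rep("flange",box&(z>.076)&(z<.084))
    k=(abs(L[...,0]-50)<30)&(L[...,1]<fy[1])&(L[...,1]>fy[0]); rep("fence",k&(z>.030)&(z<.037))
    hsv=cv2.cvtColor(s["image"],cv2.COLOR_RGB2HSV); q=(abs(L).max(-1)<130)&(z<.02)
    rep("porange",q&(hsv[...,0]<18)&(hsv[...,1]>150)); rep("pblue",q&(hsv[...,0]>105)&(hsv[...,0]<125)&(hsv[...,1]>150))
    return s
E
python3 -c "
from meas import *
s=meas(-55);crop(s,120,80,380,384,2.,'w12')"
```

```text
t: 19.85
tcp_pos: [0.4988, -0.244, 0.22]
tool_rot: [0.767, 0.642, 0.0, 0.001]
force: [0.3, -0.0, -0.5]
finger_gap: 0.759
t 19.90 tcp [ 0.498  -0.2435  0.2188] xaxis [0.177 0.984 0.   ] yaw(x) 79.8 gap 0.762 F [ 1.   0.1 -0. ] M [ 0.04 -0.03 -0.02] q6 -0.48
gear top 1302 min [  4.6 -71.7] max [ 37.7 -38. ] rect [ 21.2 -55. ] [35. 35.] 34.4 z 0.1145
flange 585 min [  0.3 -73.5] max [ 42.3 -33.9] rect [ 21.2 -54.9] [42.  41.7] 1.0 z 0.0803
fence 2884 min [ 43.7 -18.4] max [ 63.5 101.7] rect [53.7 41.7] [122.6  20.2] 89.6 z 0.0346
porange 4394 min [-20.3  23.1] max [43.  85.7] rect [11.3 54.4] [64.7 64.8] 89.8 z 0.0132
pblue 1198 min [-20.6 -85.8] max [ 40.9 -24.6] rect [ 10.4 -55.4] [63.1 62.9] 89.3 z 0.0131
```

View pics/w12.png

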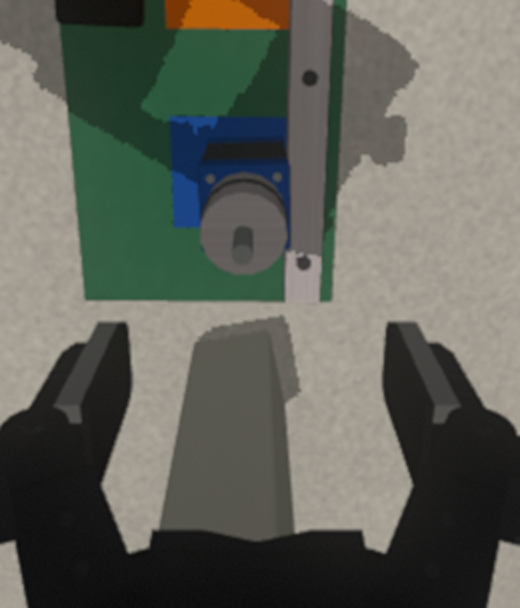

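```bash
python3 -m creep '{"claw":[6.5,6.5,6.5,6.5],"dp":[[-1.5,1,0],[-3.5,2.2,0],[-3.5,2.2,0],[-3.5,2.2,0]],"roll":[0,0,0,0]}' 20; python3 -c "
from meas import *
s=meas(-55);print(loc(-s['R'].T@s['t']),(-s['R'].T@s['t'])[2]);
print(pix(s,[*(pc+Rp@[.045,-.055]),.034]))
crop(s,180,60,300,180,5.,'w13')"
```

```text
t: 20.3
tcp_pos: [0.5127, -0.2815, 0.2174]
tool_rot: [0.767, 0.641, -0.0, -0.002]
force: [-0.7, 0.0, 0.7]
finger_gap: 0.761
t 20.35 tcp [ 0.5125 -0.281   0.2177] xaxis [0.177 0.984 0.002] yaw(x) 79.8 gap 0.760 F [ 0.1  0.2 -0.2] M [ 0.01  0.05 -0.01] q6 -0.51
gear top 1517 min [  4.8 -71.7] max [ 37.8 -38.2] rect [ 21.5 -55.1] [34.9 35.1] 46.5 z 0.1145
flange 646 min [  0.5 -74.5] max [ 42.4 -34.3] rect [ 21.3 -54.8] [41.9 41.3] 1.7 z 0.0804
fence 2208 min [ 44.  -18.8] max [63.3 67.9] rect [53.9 24.5] [88.6 19.7] 89.8 z 0.0346
porange 3835 min [-20.2  22.8] max [41.9 73.5] rect [10.7 48. ] [52.1 64. ] 89.2 z 0.0132
pblue 973 min [-20.7 -85. ] max [ 40.5 -24.6] rect [ 10.1 -56. ] [63.6 62.2] 89.2 z 0.0132
[47.14970271 -7.90331082] 0.3419670416162154
(np.float64(247.20565184296132), np.float64(139.01120421959527))
```

View pics/w13.png

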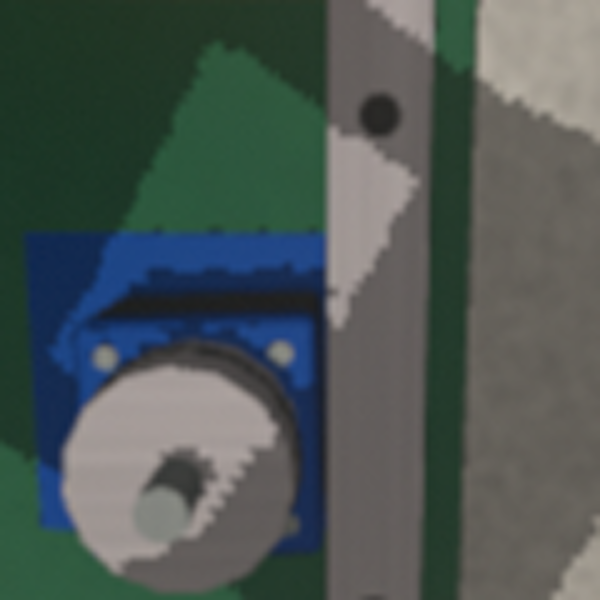

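```bash
python3 -c "
from meas import *
s=snap('wrist');crop(s,225,110,255,175,12.,'w14')
np.save('dummy.npy',0)
for y in (110,120,130,140,150,160):
  for x,z in ((244.5,.034),(245.5,.034)): print('fence',y,x,loc(pt(s,x,y,z)).round(1))
for x in (242,243,244,245): print('flange',x,loc(pt(s,x,150,.080)).round(1),loc(pt(s,x,150,.067)).round(1),loc(pt(s,x,118,.012)).round(1))
print(s['image'][[125,135,145,152,160],232:252].sum(-1))
"
```

```text
fence 110 244.5 [ 42.1 -26. ]
fence 110 245.5 [ 43.1 -26. ]
fence 120 244.5 [ 42.  -35.6]
fence 120 245.5 [ 43.  -35.6]
fence 130 244.5 [ 42.  -45.5]
fence 130 245.5 [ 43.  -45.5]
fence 140 244.5 [ 42.  -55.6]
fence 140 245.5 [ 43.  -55.6]
fence 150 244.5 [ 41.9 -65.9]
fence 150 245.5 [ 42.9 -65.9]
fence 160 244.5 [ 41.9 -76.4]
fence 160 245.5 [ 42.9 -76.4]
flange 242 [ 40.5 -57.1] [ 40.1 -59.6] [ 39.  -35.6]
flange 243 [ 41.3 -57.1] [ 41.1 -59.6] [ 40.1 -35.6]
flange 244 [ 42.2 -57.1] [ 42.  -59.6] [ 41.2 -35.6]
flange 245 [ 43.1 -57.1] [ 42.9 -59.6] [ 42.2 -35.6]
[[192 209 213 215 215 216 217 219 218 212 174 128 123 215 359 425 352 285
  285 285]
 [146 167 188 177 149 149 191 236 225 196 167 123 117 197 268 284 283 284
  286 286]
 [480 479 450 347 210 185 154 137 153 153 147 125 114 194 274 287 283 280
  288 287]
 [286 288 285 286 292 276 230 168 137 147 149 131 119 192 274 285 283 283
  285 285]
 [278 276 277 280 279 279 236 159 149 152 151 137 136 204 279 285 285 282
  284 285]]
```

View pics/w14.png

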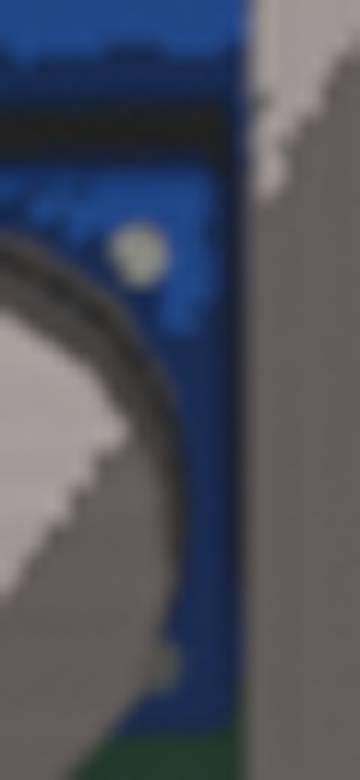

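It's still about 1 mm short: a dark strip at px 243–245 in the edge-on view, and the downward load had made it stick. I'll regrip, take most of the weight off, and slide again.

```bash
python3 -c "
from meas import *
p=pc+Rp@[.0213,-.055];goto(p[0],p[1],.104,79.8)"
```

```text
t 20.40 tcp [ 0.5126 -0.2808  0.218 ] xaxis [0.177 0.984 0.002] yaw(x) 79.8 gap 0.758 F [0.5 0.5 0.1] M [-0.03  0.03  0.02] q6 -0.51
dp [ 3.31 -2.45 11.42] dist 12.1 roll 0.000
```

```bash
python3 -m creep '{"claw":[6.5,6.5,6.5,6.5,6.5,6.5,6.5,6.5],"dp":[[1.6,-1.2,0],[3.3,-2.4,1],[3.3,-2.4,4],[3.3,-2.4,7],[3.3,-2.4,9.5],[3.3,-2.4,11],[3.3,-2.4,11.4],[3.3,-2.4,11.4]],"roll":[0,0,0,0,0,0,0,0]}' 20; python3 -m creep '{"claw":[5,4,3,3,3,3],"dp":[[0,0,0],[0,0,0],[0,0,0],[0,0,0],[0,0,-0.1],[0,0,-0.1]],"roll":[0,0,0,0,0,0]}' 20; python3 -c "
from h import *
state()"
```

```text
t: 21.2
tcp_pos: [0.4953, -0.2446, 0.1048]
tool_rot: [0.767, 0.642, -0.0, -0.001]
force: [-0.9, -1.2, -0.1]
finger_gap: 0.758
t: 21.8
tcp_pos: [0.4952, -0.2452, 0.1064]
tool_rot: [0.767, 0.641, -0.0, -0.001]
force: [-2.8, 1.3, 2.0]
finger_gap: 0.416
t 21.80 tcp [ 0.4952 -0.2452  0.1064] xaxis [0.177 0.984 0.   ] yaw(x) 79.8 gap 0.416 F [-2.8  1.3  2. ] M [ 0.13  0.49 -0.  ] q6 -0.48
```

```bash
python3 -m creep '{"claw":[3,3,3,3],"dp":[[0,0,-0.1],[0,0.1,-0.1],[0,0.2,-0.1],[0,0.2,-0.1]],"roll":[0,0,0,0]}' 20; python3 -m creep '{"claw":[3,3,3],"dp":[[0,0.1,0],[0,0.2,0],[0,0.2,0]],"roll":[0,0,0]}' 20; python3 -c "
from h import *
state()"
```

```text
t: 22.2
tcp_pos: [0.496, -0.2448, 0.1066]
tool_rot: [0.767, 0.642, -0.001, -0.002]
force: [-5.0, 0.5, -1.9]
finger_gap: 0.417
t: 22.5
tcp_pos: [0.4966, -0.2447, 0.1067]
tool_rot: [0.767, 0.642, -0.002, -0.004]
force: [-8.2, 0.2, 1.3]
finger_gap: 0.412
t 22.50 tcp [ 0.4966 -0.2447  0.1067] xaxis [0.176 0.984 0.002] yaw(x) 79.8 gap 0.412 F [-8.2  0.2  1.3] M [ 0.11  1.72 -0.18] q6 -0.48
```

```bash
python3 -m creep '{"claw":[3,3,3],"dp":[[0,0.1,-0.05],[0,0.2,-0.05],[0,0.2,-0.05]],"roll":[0,0,0]}' 20; python3 -c "
from h import *
state()
s=snap('wrist');crop(s,160,110,330,300,3.2,'w15')"
```

```text
t: 22.8
tcp_pos: [0.4971, -0.2446, 0.1068]
tool_rot: [0.767, 0.642, -0.003, -0.006]
force: [-10.5, -0.2, 0.8]
finger_gap: 0.41
t 22.80 tcp [ 0.4971 -0.2446  0.1068] xaxis [0.176 0.984 0.003] yaw(x) 79.8 gap 0.410 F [-10.5  -0.2   0.8] M [ 0.15  2.23 -0.26] q6 -0.48
```

View pics/w15.png

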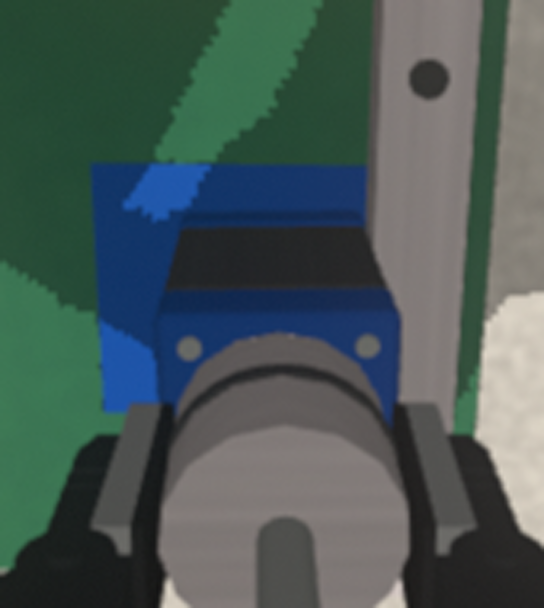

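```bash
python3 -m creep '{"claw":[3,3,3.8,4.5,5.5,6.5,6.5,6.5,6.5,6.5,6.5],"dp":[[0,-0.2,0],[0,-0.35,0.05],[0,-0.35,0.05],[0,-0.35,0],[0,-0.35,-0.05],[0,-0.35,-1.5],[-1,0.5,-5],[-2,1.6,-9],[-3.5,1.6,-11.5],[-3.5,1.6,-11.5],[-3.5,1.6,-11.5]],"roll":[0,0,0,0,0,0,0,0,0,0,0]}' 20
python3 -c "
from meas import *
s=meas(-55);print(loc(-s['R'].T@s['t']),(-s['R'].T@s['t'])[2]);
crop(s,215,90,260,180,7.,'w16')
print(s['image'][110:175:5,230:252].sum(-1))"
```

```text
t: 23.95
tcp_pos: [0.512, -0.2844, 0.2237]
tool_rot: [0.767, 0.641, 0.001, 0.002]
force: [-0.7, 0.3, -0.1]
finger_gap: 0.761
t 24.00 tcp [ 0.5112 -0.2834  0.2225] xaxis [0.177 0.984 0.   ] yaw(x) 79.8 gap 0.760 F [-0.3 -0.1 -0.4] M [ 0.   -0.    0.04] q6 -0.52
gear top 1477 min [  4.5 -71. ] max [ 38.1 -37.8] rect [ 21.2 -54.4] [34.7 35.3] 89.4 z 0.1145
flange 604 min [  0.4 -75.1] max [ 41.6 -33.7] rect [ 20.7 -54.4] [41.7 41.5] 89.8 z 0.0804
fence 2085 min [ 44.  -18.8] max [63.4 65.7] rect [53.9 23.3] [86.1 19.6] 89.8 z 0.0346
porange 3575 min [-20.4  22.6] max [42.  71.2] rect [10.5 47.1] [49.3 63.4] 89.9 z 0.0132
pblue 948 min [-20.8 -85.3] max [ 40.6 -24.4] rect [ 10.2 -55.5] [62.2 62.8] 90.0 z 0.0132
[ 46.18833629 -10.36664781] 0.34794266580500643
[[181 153 149 148 148 146 149 144 149 170 176 154 148 163 315 444 453 451
  454 458 459 422]
 [ 94  94  99  98  96 100  98  94  98  98  96  96  99 122 206 276 370 447
  396 296 280 280]
 [204 201 201 210 221 225 225 226 226 230 217 182 132 122 212 281 285 278
  280 284 283 281]
 [153 149 158 207 313 394 399 362 272 240 227 191 144 12
[... 174 characters left out ...]
8 136 121 124 212 277 279 279
  281 283 283 278]
 [471 473 475 474 447 341 207 162 132 139 147 140 119 125 213 277 281 278
  278 281 283 279]
 [476 471 413 293 283 286 271 217 150 131 148 144 122 123 206 279 282 278
  277 282 282 280]
 [277 274 275 277 279 278 279 242 163 139 148 138 125 127 212 280 282 279
  277 283 283 280]
 [273 271 272 270 272 269 240 171 145 146 149 139 129 135 215 278 281 280
  280 282 283 279]
 [272 273 278 274 266 238 229 218 179 152 146 143 132 139 215 279 282 277
  280 282 283 281]
 [256 207 149 131 134 133 133 134 138 135 132 128 128 136 209 279 282 281
  280 280 280 280]
 [137 131 134 132 134 137 138 133 134 133 136 133 130 136 209 280 283 280
  279 279 282 282]]
```

View pics/w16.png

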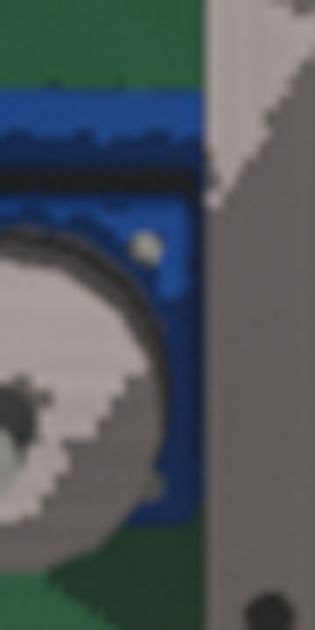

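```bash
python3 -c "
from meas import *
s=snap('wrist')
print('fence',loc(pt(s,243.9,140,.034)))
for x in (241,241.4,241.8): print(x,[loc(pt(s,x,140,z)).round(2).tolist() for z in (.080,.068)])
# tilt check from gearbox top vs flange centre; plane fit of gearbox top
C=cloud(s);z=C[...,2];L=loc(C);m=(abs(L[...,0]-21)<13)&(abs(L[...,1]+55)<13)&(z>.110)&(z<.118)
P=np.c_[L[m]/1000,np.ones(m.sum())];print(np.degrees(np.linalg.lstsq(P,z[m],rcond=None)[0][:2]))
m=(L[...,0]>48)&(L[...,0]<60)&(L[...,1]>-10)&(L[...,1]<60)&(z>.031)&(z<.037)
P=np.c_[L[m]/1000,np.ones(m.sum())];print(np.degrees(np.linalg.lstsq(P,z[m],rcond=None)[0][:2]))
"
```

```text
fence [ 41.04310443 -59.24579453]
241 [[39.14, -51.97], [38.85, -53.87]]
241.4 [[39.49, -51.97], [39.22, -53.87]]
241.8 [[39.85, -51.97], [39.59, -53.87]]
[-0.03180718  0.08635624]
[-0.30380319 -0.12142351]
```

The two measurements still leave about 1 mm uncertain. I'll regrip, lift 1–2 mm so there's no foot friction, and feel for the fence directly.

```bash
python3 -c "
from meas import *
p=pc+Rp@[.021,-.055];goto(p[0],p[1],.103,79.8)"
```

```text
t 24.05 tcp [ 0.5108 -0.2829  0.2217] xaxis [0.177 0.984 0.001] yaw(x) 79.8 gap 0.763 F [-0.2  0.8  0.5] M [ 0.08  0.   -0.03] q6 -0.52
dp [ 3.56 -2.35 11.88] dist 12.6 roll 0.000
```

```bash
python3 -m creep '{"claw":[6.5,6.5,6.5,6.5,6.5,6.5,6.5,6.5],"dp":[[1.6,-1.2,0],[3.5,-2.3,1],[3.5,-2.3,4],[3.5,-2.3,7],[3.5,-2.3,9.5],[3.5,-2.3,11.3],[3.5,-2.3,11.8],[3.5,-2.3,11.8]],"roll":[0,0,0,0,0,0,0,0]}' 20; python3 -m creep '{"claw":[5,4,3,3,3,3,3,3],"dp":[[0,0,0],[0,0,0],[0,0,0],[0,0,0],[0,-0.1,-0.2],[0,-0.1,-0.4],[0,-0.1,-0.4],[0,-0.1,-0.4]],"roll":[0,0,0,0,0,0,0,0]}' 20; python3 -c "
from h import *
tilt()"
```

```text
t: 24.85
tcp_pos: [0.494, -0.2442, 0.1033]
tool_rot: [0.767, 0.642, -0.0, -0.002]
force: [0.1, 0.5, -0.0]
finger_gap: 0.763
t: 25.65
tcp_pos: [0.4937, -0.245, 0.1084]
tool_rot: [0.767, 0.641, -0.0, -0.0]
force: [0.6, -0.5, -5.7]
finger_gap: 0.416
t 25.70 tcp [ 0.4937 -0.245   0.1084] xaxis [0.177 0.984 0.   ] yaw(x) 79.8 gap 0.415 F [-0.3 -0.3 -5.8] M [-0.01 -0.05  0.02] q6 -0.49
[(180, np.float64(22.7), np.float64(73.6)), (192, np.float64(22.6), np.float64(48.4)), (204, np.float64(22.7), np.float64(28.0)), (216, np.float64(18.3), np.float64(22.0)), (228, np.float64(18.3), np.float64(7.4)), (240, np.float64(17.9), np.float64(-4.0)), (252, np.float64(14.8), np.float64(-9.0)), (264, np.float64(8.8), np.float64(-8.9)), (276, np.float64(3.4), np.float64(-10.1)), (288, np.float64(-0.7), np.float64(-13.0)), (300, np.float64(-9.7), np.float64(-9.5)), (324, np.float64(-103.9), np.float64(79.0)), (336, np.float64(-105.4), np.float64(67.6)), (348, np.float64(-105.1), np.float64(55.6))]
```

Airborne, with full weight on the wrist and zero lateral force. Now I'll step toward the fence 1 mm at a time.

```bash
for i in 1 2 3; do :; done; python3 -m creep '{"claw":[3,3],"dp":[[0,0.1,0],[0,0.1,0]],"roll":[0,0]}' 20 | egrep 'tcp|force'; python3 -m creep '{"claw":[3,3],"dp":[[0,0.1,0],[0,0.1,0]],"roll":[0,0]}' 20 | egrep 'tcp|force'; python3 -m creep '{"claw":[3,3],"dp":[[0,0.1,0],[0,0.1,0]],"roll":[0,0]}' 20 | egrep 'tcp|force'
```

```text
tcp_pos: [0.495, -0.2453, 0.1087]
force: [0.8, -0.2, -6.0]
tcp_pos: [0.4953, -0.2452, 0.1086]
force: [-1.5, 0.2, -5.1]
tcp_pos: [0.4957, -0.2451, 0.1086]
force: [-3.9, -0.2, -3.7]
```

Contact begins at TCP x ≈ 0.4951, about 1 mm further than where it rested. Holding about 4 N against the fence, I'll set it down.

```bash
python3 -m creep '{"claw":[3,3,3],"dp":[[0,0,0.1],[0,0,0.2],[0,0,0.25]],"roll":[0,0,0]}' 20 | egrep 'tcp|force'; python3 -m creep '{"claw":[3,3],"dp":[[0,0,0.1],[0,0,0.1]],"roll":[0,0]}' 20 | egrep 'tcp|force';python3 -m creep '{"claw":[3,3],"dp":[[0,0,0.1],[0,0,0.1]],"roll":[0,0]}' 20 | egrep 'tcp|force'
```

```text
tcp_pos: [0.4957, -0.2451, 0.106]
force: [-5.9, 0.8, -0.7]
tcp_pos: [0.4957, -0.2452, 0.1059]
force: [-7.2, 0.9, 2.5]
tcp_pos: [0.4957, -0.2453, 0.1058]
force: [-8.9, 2.1, 8.8]
```

```bash
python3 -m creep '{"claw":[3,4.5,6.5,6.5,6.5,6.5,6.5,6.5,6.5,6.5],"dp":[[0,0,-0.1],[0,0,-0.1],[0,0,-0.1],[0,0,-0.1],[0,-0.1,-2],[-1,0.5,-5],[-2,1.6,-9],[-3.5,1.8,-11.5],[-3.5,1.8,-11.5],[-3.5,1.8,-11.5]],"roll":[0,0,0,0,0,0,0,0,0,0]}' 20
python3 -c "
from meas import *
s=meas(-55)
crop(s,215,90,260,180,7.,'w17');print(s['image'][110:175:10,230:252].sum(-1))"
```

```text
t: 28.0
tcp_pos: [0.5088, -0.2836, 0.2199]
tool_rot: [0.767, 0.641, 0.0, 0.001]
force: [-0.6, -0.1, -0.1]
finger_gap: 0.762
t 28.05 tcp [ 0.508  -0.2827  0.2187] xaxis [0.177 0.984 0.001] yaw(x) 79.8 gap 0.762 F [ 0.4  0.6 -0.2] M [-0.03 -0.05  0.04] q6 -0.52
gear top 1513 min [  4.9 -70.7] max [ 37.9 -37.4] rect [ 21.5 -54. ] [35.  34.8] 86.5 z 0.1145
flange 643 min [  1.1 -74.7] max [ 42.5 -33.7] rect [ 21.5 -54.3] [41.4 41.9] 89.9 z 0.0803
fence 2103 min [ 43.5 -18.5] max [63.3 65. ] rect [53.6 23.1] [85.2 19.9] 89.4 z 0.0346
porange 3646 min [-20.3  22.4] max [42.5 70.5] rect [10.6 46.6] [48.9 63.9] 89.9 z 0.0132
pblue 1009 min [-20.6 -85.5] max [ 40.3 -24. ] rect [  9.9 -55.4] [62.8 62.7] 89.8 z 0.0132
[[145 144 145 166 194 180 151 148 148 149 150 149 170 198 200 195 185 238
  376 455 456 452]
 [213 200 197 216 216 219 217 216 215 214 215 219 217 217 216 200 165 173
  248 286 283 279]
 [315 243 207 192 175 144 134 154 169 158 150 170 195 178 151 143 131 176
  253 285 280 281]
 [477 474 475 474 477 476 481 451 362 260 209 179 153 140 151 142 138 198
  271 284 283 280]
 [285 274 277 277 278 278 277 277 278 280 280 273 227 159 146 143 140 202
  271 285 281 280]
 [276 275 279 276 276 276 277 277 279 273 253 234 212 157 151 144 142 206
  274 285 282 279]
 [214 186 164 141 129 133 135 136 137 138 138 136 140 137 135 132 140 208
  278 285 281 280]]
```

View pics/w17.png

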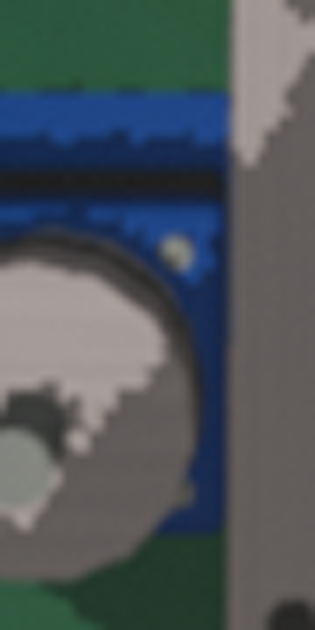

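The blue motor is now seated: the flange edge meets the fence, centred within about 1 mm and square. On to the orange one.

```bash
python3 -c "
from meas import *
goto(.475,.2446,.22,44.8)"; python3 -m creep '{"claw":[6.5,6.5,6.5,7.5,8.5,8.5,8.5,8.5,8.5,8.5,8.5,8.5],"dp":[[2,-0.5,0],[5,-1,0],[9,-1.5,0],[13,-2.5,0],[17,-3.5,0],[21.5,-4.5,0],[26,-5.5,0],[30.5,-6.8,0],[35,-8,0],[39.5,-9.2,0],[43,-10.5,0],[46,-11.7,0]],"roll":[0,0,0.05,0.13,0.21,0.29,0.37,0.45,0.53,0.59,0.61,0.611]}'; python3 -c "
from meas import *
goto(.475,.2446,.12,44.8)"
```

```text
t 28.05 tcp [ 0.508  -0.2827  0.2187] xaxis [0.177 0.984 0.001] yaw(x) 79.8 gap 0.762 F [ 0.4  0.6 -0.2] M [-0.03 -0.05  0.04] q6 -0.52
dp [ 51.31 -12.59  -0.08] dist 52.8 roll 0.611
t: 29.25
tcp_pos: [0.4714, 0.1933, 0.2179]
tool_rot: [0.924, 0.382, -0.002, -0.001]
force: [0.7, 1.0, 0.7]
finger_gap: 0.996
t 29.25 tcp [0.4714 0.1933 0.2179] xaxis [ 0.708  0.706 -0.003] yaw(x) 44.9 gap 0.996 F [0.7 1.  0.7] M [ 0.01 -0.05 -0.04] q6 0.96
dp [ 3.91 -3.35  9.79] dist 11.1 roll 0.002
```

```bash
python3 -m creep '{"claw":[8.5,8.5,8.5,8.5,8.5,8.5],"dp":[[2,-1.7,2],[3.9,-3.3,5],[3.9,-3.3,8],[3.9,-3.3,9.8],[3.9,-3.3,9.8],[3.9,-3.3,9.8]],"roll":[0,0,0,0,0,0]}'; python3 -c "
from meas import *
goto(.475,.2446,.019,44.8)
s=snap('wrist');crop(s,0,0,512,384,1.5,'w18')
u=np.array([.709,.705]);f0=np.array([.4956,.265])+.062*u
for a in (0,68,91,102,124): print(a,np.array(pix(s,[*(f0-u*a/1000),.021]))*1.5)"
```

```text
t: 29.85
tcp_pos: [0.4773, 0.2415, 0.1206]
tool_rot: [0.924, 0.381, -0.001, -0.0]
force: [0.8, 0.1, 0.5]
finger_gap: 0.992
t 29.85 tcp [0.4773 0.2415 0.1206] xaxis [ 0.709  0.705 -0.002] yaw(x) 44.8 gap 0.992 F [0.8 0.1 0.5] M [ 0.01 -0.07 -0.03] q6 1.05
dp [ 0.08 -0.36 10.16] dist 10.2 roll 0.001
0 [364.27241391 110.74329061]
68 [365.03039442 253.61065402]
91 [365.25555221 296.04934409]
102 [365.35840832 315.43609877]
124 [365.55542105 352.56988877]
```

View pics/w18.png

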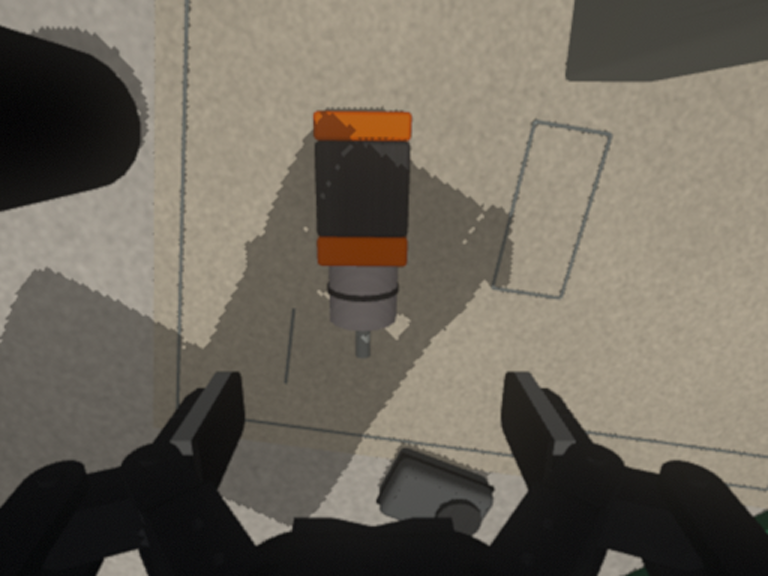

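The orange motor's gearbox is at (363,297) and its shaft tip at (363,357), within 2 mm of the prediction. Nothing is near the finger paths, so I'm descending and gripping.

```bash
python3 -m creep '{"claw":[8.5,8.5,8.5,8.5,8.5,8.5,8.5],"dp":[[0,-0.36,2.5],[-0.1,-0.36,5.5],[-0.1,-0.36,8],[-0.1,-0.36,9.5],[-0.1,-0.36,10.1],[-0.1,-0.36,10.1],[-0.1,-0.36,10.1]],"roll":[0,0,0,0,0,0,0]}'; python3 -m creep '{"claw":[6,4.5,3.4,3,3,3,3],"dp":[[0,0,0],[0,0,0],[0,0,0],[0,0,0],[0,0,0],[0,0,0],[0,0,0]],"roll":[0,0,0,0,0,0,0]}' 20; python3 -c "
from meas import *
state()
s=snap('wrist');crop(s,0,0,512,384,1.5,'w19')"
```

```text
t: 30.6
tcp_pos: [0.4766, 0.2431, 0.0214]
tool_rot: [0.925, 0.381, 0.001, 0.0]
force: [-0.2, 0.5, -0.2]
finger_gap: 0.997
t: 31.3
tcp_pos: [0.4756, 0.243, 0.0208]
tool_rot: [0.925, 0.381, 0.0, -0.0]
force: [-2.2, 0.6, 5.8]
finger_gap: 0.416
t 31.30 tcp [0.4756 0.243  0.0208] xaxis [0.709 0.705 0.   ] yaw(x) 44.8 gap 0.416 F [-2.2  0.6  5.8] M [0.11 0.24 0.09] q6 1.05
```

View pics/w19.png

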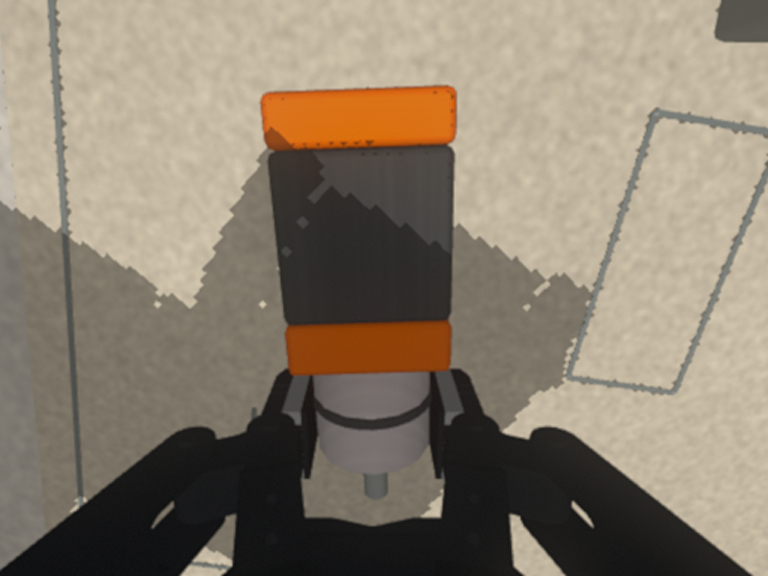

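```bash
python3 -m creep '{"claw":[4.2,4.2,4.2,3.5,3,3,3,3],"dp":[[0,0,0],[0,0,0],[0,0,0],[0,0,0],[0,0,0],[0,0,0],[0,0,0],[0,0,0]],"roll":[0,-0.02,-0.04,-0.04,-0.04,-0.04,-0.04,-0.04]}' 20; python3 -c "
from meas import *
state()
s=snap('wrist');crop(s,0,0,512,384,1.5,'w20')"
```

```text
t: 32.15
tcp_pos: [0.4757, 0.2429, 0.0202]
tool_rot: [0.917, 0.399, -0.0, -0.0]
force: [0.1, 1.8, 0.1]
finger_gap: 0.416
t 32.15 tcp [0.4757 0.2429 0.0202] xaxis [ 0.681  0.732 -0.   ] yaw(x) 47.1 gap 0.416 F [0.1 1.8 0.1] M [ 0.01 -0.02  0.07] q6 1.01
```

View pics/w20.png

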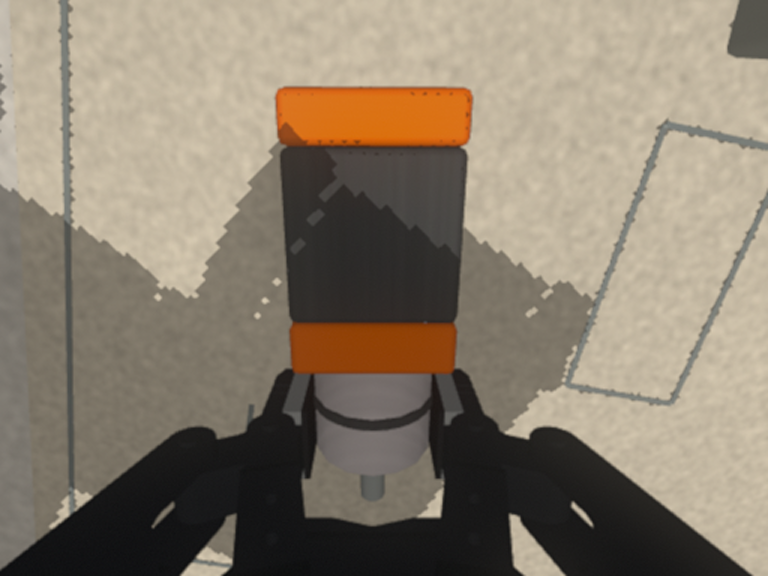

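The motor is now aligned with the jaws. I'll lift straight up, ending with a brisk jerk to swing the foot down.

```bash
python3 -m creep '{"claw":[3,3,3,3,3,3,3,3],"dp":[[0,0,-1.5],[0,0,-3],[0,0,-5],[0,0,-10],[0,0,-15],[0,0,-20],[0,0,-20],[0,0,-20]],"roll":[0,0,0,0,0,0,0,0]}' 20; python3 -c "
from h import *
tilt()"
```

```text
t: 33.0
tcp_pos: [0.4753, 0.2428, 0.2207]
tool_rot: [0.917, 0.399, 0.0, 0.0]
force: [-0.3, -0.1, -4.8]
finger_gap: 0.412
t 33.05 tcp [0.4741 0.2424 0.219 ] xaxis [ 0.681  0.732 -0.003] yaw(x) 47.1 gap 0.416 F [ 0.1 -0.  -4.5] M [-0.07  0.14 -0.01] q6 1.01
[(108, np.float64(72.8), np.float64(51.2)), (120, np.float64(66.6), np.float64(46.0)), (132, np.float64(61.0), np.float64(38.0)), (144, np.float64(55.6), np.float64(31.7)), (156, np.float64(50.4), np.float64(25.7)), (168, np.float64(45.4), np.float64(20.4)), (180, np.float64(40.8), np.float64(15.0)), (192, np.float64(36.4), np.float64(9.6)), (204, np.float64(32.2), np.float64(4.7)), (216, np.float64(26.1), np.float64(5.0)), (228, np.float64(22.1), np.float64(0.3)), (240, np.float64(18.2), np.float64(-4.0)), (252, np.float64(14.4), np.float64(-8.1)), (264, np.float64(10.9), np.float64(-12.2)), (276, np.float64(7.6), np.float64(-16.2)), (288, np.float64(3.3), np.float64(-18.6)), (300, np.float64(-12.7), np.float64(-5.9)), (312, np.float64(-10.6), np.float64(-16.7)), (324, np.float64(-13.4), np.float64(-20.7)), (336, np.float64(-16.7), np.float64(-24.0))]
```

~49°. I'll jerk again, as that worked before.

```bash
python3 -m creep '{"claw":[3,3,3,3,3,3,3,3],"dp":[[0,0,3],[0,0,7],[0,0,10],[0,0,5],[0,0,0],[0,0,-5],[0,0,-5],[0,0,-5]],"roll":[0,0,0,0,0,0,0,0]}' 20; python3 -c "
from h import *
tilt()"
```

```text
t: 33.85
tcp_pos: [0.4747, 0.2426, 0.2686]
tool_rot: [0.917, 0.399, -0.002, -0.0]
force: [-0.7, -0.4, -5.2]
finger_gap: 0.411
t 33.90 tcp [0.4736 0.2423 0.2675] xaxis [ 0.681  0.732 -0.006] yaw(x) 47.1 gap 0.415 F [-0.1 -0.6 -3.7] M [-0.05  0.13  0.01] q6 1.01
[(144, np.float64(49.8), np.float64(65.5)), (156, np.float64(44.6), np.float64(53.3)), (168, np.float64(39.8), np.float64(42.8)), (180, np.float64(35.5), np.float64(33.1)), (192, np.float64(31.6), np.float64(24.1)), (204, np.float64(28.0), np.float64(16.0)), (216, np.float64(22.3), np.float64(14.1)), (228, np.float64(18.8), np.float64(7.4)), (240, np.float64(16.3), np.float64(-0.1)), (252, np.float64(13.0), np.float64(-5.3)), (264, np.float64(10.4), np.float64(-11.0)), (276, np.float64(7.0), np.float64(-15.0)), (288, np.float64(-1.8), np.float64(-11.2)), (300, np.float64(-9.6), np.float64(-9.4)), (312, np.float64(-7.8), np.float64(-19.6)), (324, np.float64(-10.0), np.float64(-24.1))]
```

```bash
python3 -m creep '{"claw":[3,3,3,3,3,3,3,3,3],"dp":[[0,0,4],[0,0,9],[0,0,14],[0,0,9],[0,0,4],[0,0,8],[0,0,3],[0,0,3],[0,0,3]],"roll":[0,0,0,0,0,0,0,0,0]}' 20; python3 -c "
from h import *
tilt()"
```

```text
t: 34.8
tcp_pos: [0.4749, 0.2427, 0.2381]
tool_rot: [0.917, 0.399, -0.002, -0.0]
force: [-0.7, -0.0, -4.7]
finger_gap: 0.415
t 34.85 tcp [0.4744 0.2425 0.2389] xaxis [ 0.681  0.732 -0.002] yaw(x) 47.1 gap 0.415 F [-0.2  0.1 -2.6] M [-0.01  0.04 -0.  ] q6 1.01
[(156, np.float64(39.2), np.float64(77.5)), (168, np.float64(34.8), np.float64(62.1)), (180, np.float64(30.9), np.float64(48.5)), (192, np.float64(27.5), np.float64(36.4)), (204, np.float64(24.6), np.float64(25.4)), (216, np.float64(19.5), np.float64(21.2)), (228, np.float64(16.3), np.float64(13.5)), (240, np.float64(14.4), np.float64(4.6)), (252, np.float64(11.9), np.float64(-2.3)), (264, np.float64(9.9), np.float64(-8.9)), (276, np.float64(4.4), np.float64(-9.8)), (288, np.float64(-3.3), np.float64(-7.9)), (300, np.float64(-9.4), np.float64(-8.4)), (312, np.float64(-12.9), np.float64(-12.0)), (324, np.float64(-8.5), np.float64(-24.2))]
```

```bash
python3 -m creep '{"claw":[3,3,3,3,3,3,3,3,3,3,3],"dp":[[0,0,5],[0,0,10],[0,0,5],[0,0,0],[0,0,5],[0,0,10],[0,0,5],[0,0,0],[0,0,0],[0,0,0],[0,0,0]],"roll":[0,0,0,0,0,0,0,0,0,0,0]}' 20; python3 -c "
from meas import *
tilt()
p=pc+Rp@[.018,.048];goto(p[0],p[1],.20,79.8)"
```

```text
t: 35.95
tcp_pos: [0.4738, 0.2424, 0.2406]
tool_rot: [0.917, 0.399, -0.0, -0.0]
force: [-0.6, 0.1, -3.5]
finger_gap: 0.414
t 36.00 tcp [0.4738 0.2424 0.2404] xaxis [ 0.681  0.732 -0.001] yaw(x) 47.1 gap 0.412 F [ 0.2  0.1 -3.7] M [-0.04  0.13 -0.01] q6 1.01
[(168, np.float64(32.0), np.float64(70.3)), (180, np.float64(28.4), np.float64(54.4)), (192, np.float64(25.4), np.float64(40.4)), (204, np.float64(22.9), np.float64(27.7)), (216, np.float64(18.3), np.float64(21.8)), (228, np.float64(15.1), np.float64(14.1)), (240, np.float64(13.3), np.float64(4.6)), (252, np.float64(11.3), np.float64(-3.0)), (264, np.float64(9.4), np.float64(-10.1)), (276, np.float64(3.1), np.float64(-9.7)), (288, np.float64(-4.1), np.float64(-8.5)), (300, np.float64(-9.7), np.float64(-9.6)), (312, np.float64(-13.9), np.float64(-12.5))]
t 36.00 tcp [0.4738 0.2424 0.2404] xaxis [ 0.681  0.732 -0.001] yaw(x) 47.1 gap 0.412 F [ 0.2  0.1 -3.7] M [-0.04  0.13 -0.01] q6 1.01
dp [-25.72  28.73   4.05] dist 38.8 roll -0.571
```

```bash
python3 -c "
from meas import *
p=pc+Rp@[.018,.040];goto(p[0],p[1],.13,79.8)";  python3 -m creep '{"claw":[3,3,3,3,3,3,3,3,3,3,3,3],"dp":[[-1.2,1.4,0],[-3.5,4,0],[-6.5,7.3,0],[-9.5,10.5,0],[-12.5,13.8,0],[-15.5,17.2,0],[-18.5,20.5,0],[-21.5,24,0],[-24,27,0],[-26,29.2,0],[-26.2,29.3,3],[-26.2,29.3,5]],"roll":[0,-0.05,-0.12,-0.19,-0.26,-0.33,-0.4,-0.47,-0.54,-0.571,-0.571,-0.571]}' 20; python3 -c "
from meas import *
tilt()
p=pc+Rp@[.018,.040];goto(p[0],p[1],.12,79.8)
s=snap('wrist');crop(s,0,0,512,384,1.5,'w21')"
```

```text
t 36.00 tcp [0.4738 0.2424 0.2404] xaxis [ 0.681  0.732 -0.001] yaw(x) 47.1 gap 0.412 F [ 0.2  0.1 -3.7] M [-0.04  0.13 -0.01] q6 1.01
dp [-26.39  29.17  11.05] dist 40.9 roll -0.571
t: 37.2
tcp_pos: [0.5106, -0.1495, 0.1896]
tool_rot: [0.768, 0.64, -0.0, -0.0]
force: [0.3, 1.5, -4.6]
finger_gap: 0.416
t 37.25 tcp [ 0.5085 -0.1479  0.1864] xaxis [0.179 0.984 0.002] yaw(x) 79.7 gap 0.414 F [-1.3  0.  -6.3] M [ 0.11  0.07 -0.01] q6 -0.31
[(168, np.float64(30.1), np.float64(68.8)), (180, np.float64(26.7), np.float64(52.3)), (192, np.float64(23.7), np.float64(38.1)), (204, np.float64(21.2), np.float64(25.3)), (216, np.float64(16.9), np.float64(18.9)), (228, np.float64(13.3), np.float64(11.9)), (240, np.float64(11.6), np.float64(2.3)), (252, np.float64(9.7), np.float64(-5.6)), (264, np.float64(7.9), np.float64(-12.7)), (276, np.float64(1.7), np.float64(-12.6)), (288, np.float64(-5.4), np.float64(-11.5)), (300, np.float64(-11.0), np.float64(-12.7)), (312, np.float64(-17.9), np.float64(-12.5)), (324, np.float64(-101.7), np.float64(71.6))]
t 37.25 tcp [ 0.5085 -0.1479  0.1864] xaxis [0.179 0.984 0.002] yaw(x) 79.7 gap 0.414 F [-1.3  0.  -6.3] M [ 0.11  0.07 -0.01] q6 -0.31
dp [-0.19 -0.01  6.64] dist 6.6 roll -0.002
```

View pics/w21.png

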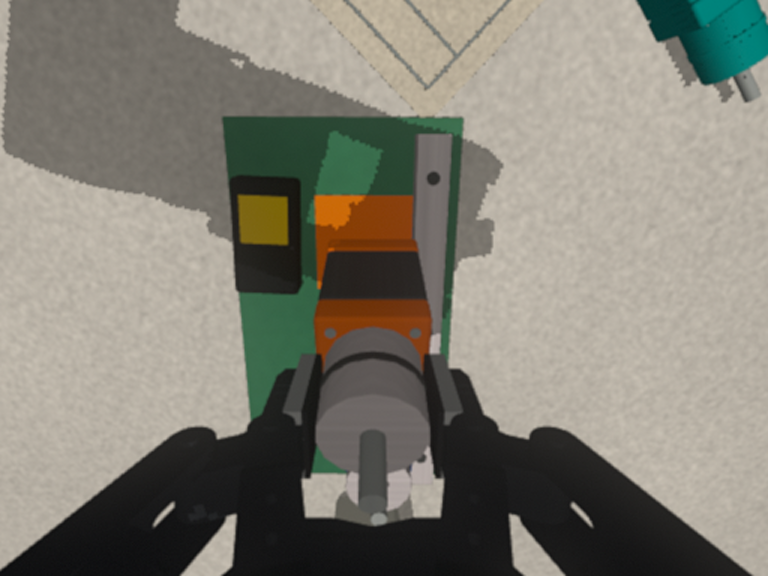

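```bash
python3 -m creep '{"claw":[3,3,3,3,3],"dp":[[-0.2,0,3],[-0.2,0,6],[-0.2,0,7.4],[-0.2,0,7.6],[-0.2,0,7.6]],"roll":[0,0,0,0,0]}' 20; python3 -c "
from meas import *
tilt();st,R=state();print(loc(st['tcp_pos']))"
```

```text
t: 37.8
tcp_pos: [0.5108, -0.1496, 0.1155]
tool_rot: [0.767, 0.642, -0.0, -0.0]
force: [-2.2, 1.2, -2.8]
finger_gap: 0.414
t 37.85 tcp [ 0.5105 -0.1496  0.1152] xaxis [0.176 0.984 0.   ] yaw(x) 79.8 gap 0.409 F [-2.8  1.3 -1.8] M [ 0.12  0.65 -0.05] q6 -0.32
[(168, np.float64(30.9), np.float64(73.8)), (180, np.float64(27.8), np.float64(55.9)), (192, np.float64(25.1), np.float64(40.6)), (204, np.float64(22.6), np.float64(27.8)), (216, np.float64(20.8), np.float64(15.7)), (228, np.float64(15.7), np.float64(12.3)), (240, np.float64(14.3), np.float64(2.4)), (252, np.float64(12.7), np.float64(-5.8)), (264, np.float64(11.3), np.float64(-13.4)), (276, np.float64(8.5), np.float64(-18.0)), (288, np.float64(1.9), np.float64(-16.9)), (300, np.float64(-4.4), np.float64(-16.6)), (312, np.float64(-10.7), np.float64(-16.5)), (324, np.float64(-20.5), np.float64(-13.0)), (336, np.float64(-74.8), np.float64(35.7))]
t 37.85 tcp [ 0.5105 -0.1496  0.1152] xaxis [0.176 0.984 0.   ] yaw(x) 79.8 gap 0.409 F [-2.8  1.3 -1.8] M [ 0.12  0.65 -0.05] q6 -0.32
[20.90259937 40.48016859]
```

```bash
python3 -c "
from meas import *
s=snap('wrist');crop(s,140,80,330,300,2.7,'w22')
s=snap('side');crop(s,200,180,320,330,4,'s22')"
```

```text
(no output)
```

View pics/w22.png

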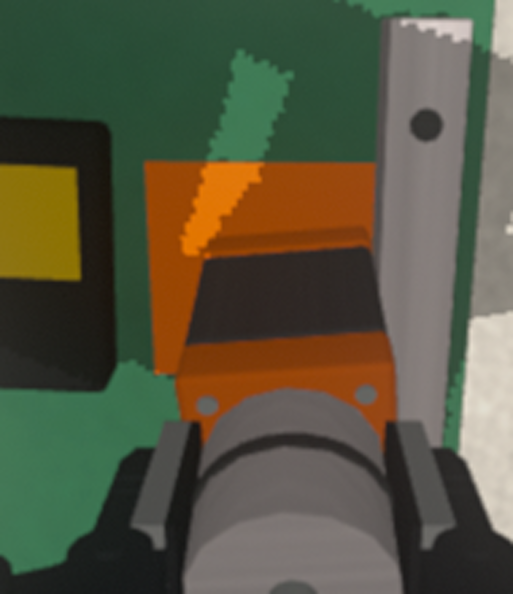

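View pics/s22.png

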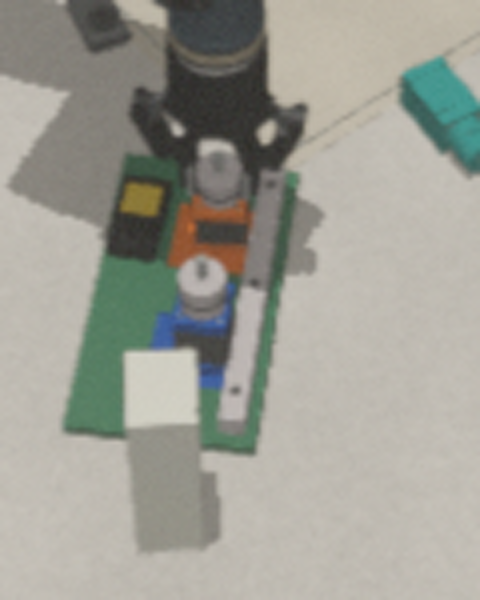

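The motor's corner met the fence early and yawed a few degrees. I'll back off 1 cm and recheck.

```bash
python3 -m creep '{"claw":[3,3,3,3,3],"dp":[[0,-0.5,-0.3],[0,-1.2,-0.3],[0,-1.2,-0.3],[0,-1.2,-0.3],[0,-1.2,-0.3]],"roll":[0,0,0,0,0]}' 20; python3 -c "
from meas import *
tilt();st,R=state();print(loc(st['tcp_pos']))
s=snap('wrist');crop(s,140,80,330,300,2.7,'w23')"
```

```text
t: 38.45
tcp_pos: [0.5003, -0.1486, 0.1174]
tool_rot: [0.767, 0.641, 0.0, 0.001]
force: [0.3, 0.4, -3.6]
finger_gap: 0.413
t 38.50 tcp [ 0.5003 -0.1486  0.1173] xaxis [ 0.177  0.984 -0.   ] yaw(x) 79.8 gap 0.412 F [-0.7 -0.2 -5. ] M [-0.06  0.01 -0.02] q6 -0.33
[(168, np.float64(31.0), np.float64(74.1)), (180, np.float64(27.8), np.float64(56.4)), (192, np.float64(25.1), np.float64(41.0)), (204, np.float64(22.6), np.float64(28.1)), (216, np.float64(20.8), np.float64(16.0)), (228, np.float64(15.7), np.float64(12.7)), (240, np.float64(14.3), np.float64(2.7)), (252, np.float64(12.7), np.float64(-5.5)), (264, np.float64(11.5), np.float64(-13.4)), (276, np.float64(8.4), np.float64(-17.5)), (288, np.float64(2.0), np.float64(-16.7)), (300, np.float64(-4.4), np.float64(-16.3)), (312, np.float64(-9.8), np.float64(-17.4)), (324, np.float64(-20.4), np.float64(-12.7)), (336, np.float64(-75.6), np.float64(36.9))]
t 38.50 tcp [ 0.5003 -0.1486  0.1173] xaxis [ 0.177  0.984 -0.   ] yaw(x) 79.8 gap 0.412 F [-0.7 -0.2 -5. ] M [-0.06  0.01 -0.02] q6 -0.33
[10.61075892 39.62092471]
```

View pics/w23.png

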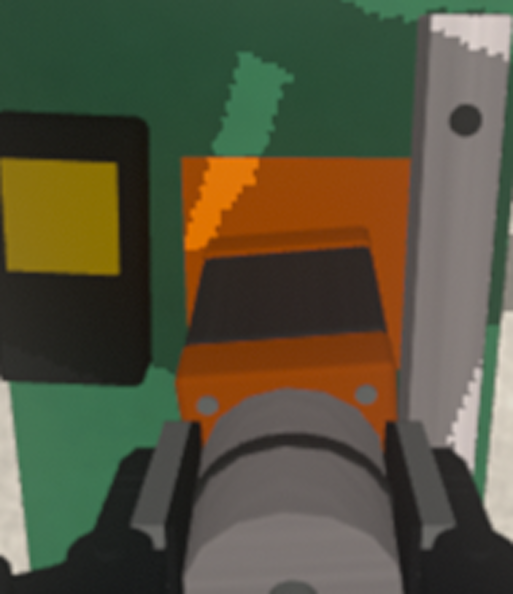

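```bash
python3 -m creep '{"claw":[3,3,3,3,3,3],"dp":[[0,0,0.3],[0,0,0.6],[0,0,0.9],[0,0,1.0],[0,0,1.0],[0,0,1.0]],"roll":[0.03,0.07,0.07,0.07,0.07,0.07]}' 20;  python3 -c "
from meas import *
tilt();st,R=state();print(loc(st['tcp_pos']))
s=snap('wrist');crop(s,140,80,330,300,2.7,'w24')"
```

```text
t: 39.15
tcp_pos: [0.4998, -0.1483, 0.1073]
tool_rot: [0.789, 0.614, 0.0, 0.0]
force: [-0.8, 0.5, -4.9]
finger_gap: 0.414
t 39.20 tcp [ 0.4999 -0.1484  0.1074] xaxis [ 0.245  0.969 -0.   ] yaw(x) 75.8 gap 0.418 F [-0.4 -0.8 -4.1] M [-0.05 -0.03  0.03] q6 -0.26
[(168, np.float64(31.0), np.float64(74.4)), (180, np.float64(27.8), np.float64(56.5)), (192, np.float64(25.2), np.float64(41.0)), (204, np.float64(22.7), np.float64(28.1)), (216, np.float64(20.9), np.float64(16.0)), (228, np.float64(15.8), np.float64(12.7)), (240, np.float64(14.4), np.float64(2.7)), (252, np.float64(12.7), np.float64(-5.4)), (264, np.float64(11.5), np.float64(-13.2)), (276, np.float64(8.5), np.float64(-17.4)), (288, np.float64(1.9), np.float64(-16.5)), (300, np.float64(-4.2), np.float64(-16.4)), (312, np.float64(-9.9), np.float64(-17.0)), (324, np.float64(-20.3), np.float64(-12.7)), (336, np.float64(-73.4), np.float64(34.8))]
t 39.20 tcp [ 0.4999 -0.1484  0.1074] xaxis [ 0.245  0.969 -0.   ] yaw(x) 75.8 gap 0.418 F [-0.4 -0.8 -4.1] M [-0.05 -0.03  0.03] q6 -0.26
[10.19307017 39.78358805]
```

View pics/w24.png

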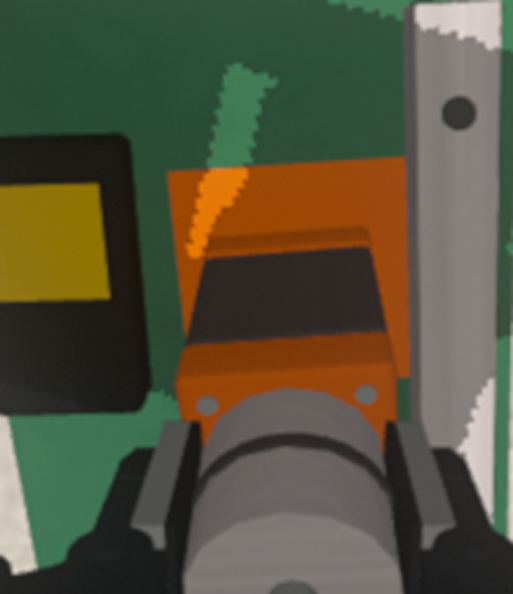

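```bash
python3 -m creep '{"claw":[3,3,3,3,3,3],"dp":[[0,0,0.3],[0.2,0,0.5],[0.6,0,0.6],[1.0,0,0.7],[1.4,0,0.75],[1.6,0,0.75]],"roll":[0,0,0,0,0,0]}' 20;  python3 -c "
from meas import *
tilt();st,R=state();print(loc(st['tcp_pos']))
s=snap('wrist');crop(s,140,80,330,300,2.7,'w25')"
```

```text
t: 39.85
tcp_pos: [0.5043, -0.1328, 0.1002]
tool_rot: [0.789, 0.614, 0.0, 0.001]
force: [-1.5, -2.3, 1.2]
finger_gap: 0.41
t 39.90 tcp [ 0.5044 -0.1326  0.1002] xaxis [ 0.245  0.97  -0.001] yaw(x) 75.8 gap 0.412 F [-0.4 -2.5  1.7] M [-0.65  0.3   0.02] q6 -0.22
[(180, np.float64(23.0), np.float64(71.8)), (192, np.float64(21.6), np.float64(50.7)), (204, np.float64(20.3), np.float64(33.6)), (216, np.float64(19.3), np.float64(19.1)), (228, np.float64(14.5), np.float64(14.9)), (240, np.float64(13.7), np.float64(3.5)), (252, np.float64(12.6), np.float64(-5.6)), (264, np.float64(11.9), np.float64(-14.3)), (276, np.float64(7.5), np.float64(-16.4)), (288, np.float64(1.4), np.float64(-16.1)), (300, np.float64(-4.0), np.float64(-17.0)), (312, np.float64(-11.1), np.float64(-15.9)), (324, np.float64(-19.0), np.float64(-14.4)), (336, np.float64(-89.7), np.float64(51.2)), (348, np.float64(-89.1), np.float64(39.9))]
t 39.90 tcp [ 0.5044 -0.1326  0.1002] xaxis [ 0.245  0.97  -0.001] yaw(x) 75.8 gap 0.412 F [-0.4 -2.5  1.7] M [-0.65  0.3   0.02] q6 -0.22
[11.82211615 56.04840951]
```

View pics/w25.png

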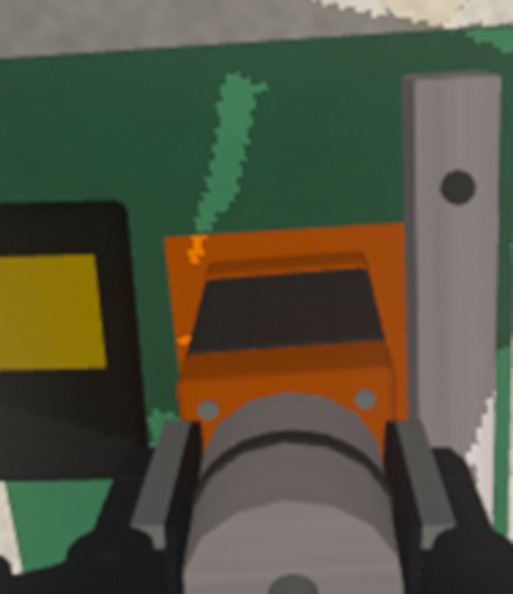

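```bash
python3 -m creep '{"claw":[3,3,3,3],"dp":[[0.2,0,0.1],[0.5,0,0.2],[0.6,0,0.3],[0.6,0,0.3]],"roll":[0,0,0,0]}' 20;  python3 -c "
from meas import *
tilt();st,R=state();print(loc(st['tcp_pos']))"
```

```text
t: 40.35
tcp_pos: [0.5059, -0.1266, 0.0984]
tool_rot: [0.789, 0.614, 0.001, 0.001]
force: [-1.4, 0.9, 12.6]
finger_gap: 0.413
t 40.40 tcp [ 0.5058 -0.1266  0.0984] xaxis [0.246 0.969 0.   ] yaw(x) 75.8 gap 0.416 F [-1.1 -0.4 12.7] M [-0.13  0.41  0.01] q6 -0.21
[(192, np.float64(18.1), np.float64(61.6)), (204, np.float64(18.0), np.float64(40.4)), (216, np.float64(17.9), np.float64(22.9)), (228, np.float64(13.8), np.float64(16.8)), (240, np.float64(13.4), np.float64(4.7)), (252, np.float64(12.9), np.float64(-5.8)), (264, np.float64(12.5), np.float64(-14.9)), (276, np.float64(7.9), np.float64(-16.6)), (288, np.float64(1.8), np.float64(-16.4)), (300, np.float64(-3.0), np.float64(-18.0)), (312, np.float64(-10.6), np.float64(-16.3)), (324, np.float64(-17.1), np.float64(-16.2)), (336, np.float64(-96.1), np.float64(58.1)), (348, np.float64(-96.3), np.float64(47.0))]
t 40.40 tcp [ 0.5058 -0.1266  0.0984] xaxis [0.246 0.969 0.   ] yaw(x) 75.8 gap 0.416 F [-1.1 -0.4 12.7] M [-0.13  0.41  0.01] q6 -0.21
[12.21880347 62.24592779]
```

Upright now. I'll release and measure.

```bash
python3 -m creep '{"claw":[3,4.2,5.5,6.5,6.5,6.5,6.5,6.5,6.5],"dp":[[0,0,-0.2],[0,0,-0.2],[0,0,-0.2],[0,0,-0.2],[0,0,-2],[-1.5,0,-6],[-3.5,0,-10],[-3.5,0,-12],[-3.5,0,-12]],"roll":[0,0,0,0,0,0,0,-0.03,-0.07]}' 20;  python3 -c "
from meas import *
s=meas(58);crop(s,0,0,512,384,1.5,'w26')"
```

```text
t: 41.3
tcp_pos: [0.4984, -0.1625, 0.2201]
tool_rot: [0.767, 0.642, 0.001, 0.003]
force: [0.6, -0.4, 0.1]
finger_gap: 0.759
t 41.35 tcp [ 0.4975 -0.1617  0.2186] xaxis [ 0.175  0.985 -0.001] yaw(x) 79.9 gap 0.759 F [ 0.5 -0.1 -0. ] M [-0.01  0.02 -0.01] q6 -0.35
gear top 1506 min [-4.9 44.3] max [28.3 77.8] rect [11.7 60.9] [35.2 35.1] 59.8 z 0.1145
flange 614 min [-9.3 40.6] max [32.5 81.9] rect [11.6 60.9] [42.  42.1] 89.8 z 0.0803
fence 2746 min [ 43.7 -18. ] max [ 63.5 123.4] rect [53.7 52.2] [144.4  20.3] 89.6 z 0.0345
porange 935 min [-20.9  22.2] max [43.1 85.9] rect [11.2 53.9] [64.1 64.5] 89.9 z 0.0131
pblue 1129 min [-20.6 -86.2] max [ 41. -24.] rect [ 10.3 -55.6] [64.9 63. ] 88.4 z 0.0131
```

View pics/w26.png

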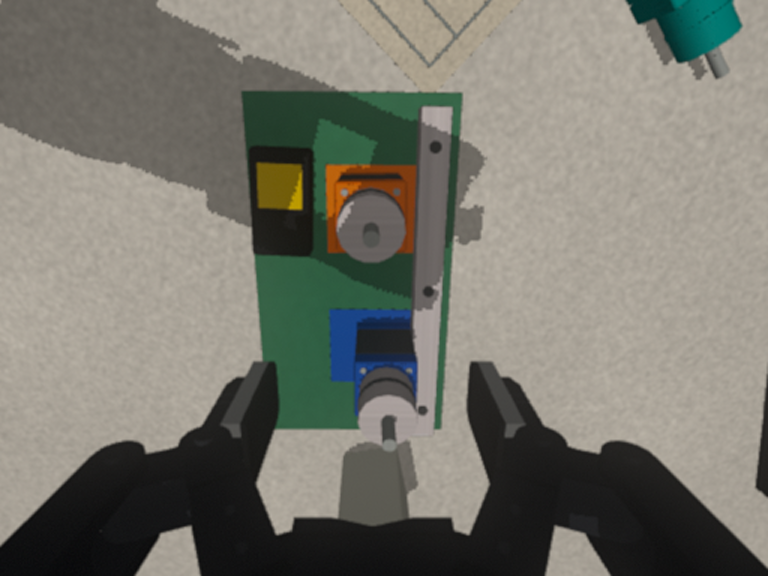

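The orange motor stands square (89.8°) at w26 (370,225), 7 mm off-centre along the fence and 11 mm short of it. I'll regrip, lift 3–4 mm, shift it, and feel for the fence as I did with blue.

```bash
python3 -c "
from meas import *
p=pc+Rp@[.0116,.0609];goto(p[0],p[1],.104,79.8)"
```

```text
t 41.35 tcp [ 0.4975 -0.1617  0.2186] xaxis [ 0.175  0.985 -0.001] yaw(x) 79.9 gap 0.759 F [ 0.5 -0.1 -0. ] M [-0.01  0.02 -0.01] q6 -0.35
dp [ 3.48  0.1  11.46] dist 12.0 roll 0.002
```

```bash
python3 -m creep '{"claw":[6.5,6.5,6.5,6.5],"dp":[[1.7,0,2],[3.5,0.1,4],[3.5,0.1,5],[3.5,0.1,5]],"roll":[0,0,0,0]}' 20;  python3 -c "
from meas import *
p=pc+Rp@[.0116,.0609];goto(p[0],p[1],.104,79.8)"
```

```text
t: 41.75
tcp_pos: [0.5026, -0.126, 0.165]
tool_rot: [0.767, 0.642, -0.001, -0.002]
force: [-0.8, -0.4, -0.1]
finger_gap: 0.76
t 41.75 tcp [ 0.5026 -0.126   0.165 ] xaxis [0.176 0.984 0.001] yaw(x) 79.8 gap 0.760 F [-0.8 -0.4 -0.1] M [ 0.03 -0.02  0.01] q6 -0.28
dp [-0.15  0.3   6.1 ] dist 6.1 roll 0.001
```

```bash
python3 -m creep '{"claw":[6.5,6.5,6.5,6.5,6.5],"dp":[[-0.15,0.3,2],[-0.15,0.3,4.5],[-0.15,0.3,5.8],[-0.15,0.3,6.1],[-0.15,0.3,6.1]],"roll":[0,0,0,0,0]}' 20 | egrep 'tcp|force'; python3 -m creep '{"claw":[5,4,3,3,3,3,3,3],"dp":[[0,0,0],[0,0,0],[0,0,0],[0,0,0],[0,0,-0.2],[0,0,-0.5],[0,0,-0.5],[0,0,-0.5]],"roll":[0,0,0,0,0,0,0,0]}' 20; python3 -c "
from meas import *
tilt();st,R=state();print(loc(st['tcp_pos']))"
```

```text
tcp_pos: [0.5067, -0.1293, 0.1059]
force: [-0.3, 0.2, -0.9]
t: 43.05
tcp_pos: [0.5064, -0.1286, 0.1106]
tool_rot: [0.767, 0.641, -0.0, -0.0]
force: [-0.2, 0.9, -4.8]
finger_gap: 0.413
t 43.10 tcp [ 0.5064 -0.1286  0.1106] xaxis [0.177 0.984 0.   ] yaw(x) 79.8 gap 0.412 F [ 0.8  0.6 -3.5] M [ 0.01 -0.03 -0.06] q6 -0.28
[(180, np.float64(21.4), np.float64(77.7)), (192, np.float64(21.4), np.float64(51.9)), (204, np.float64(21.6), np.float64(30.9)), (216, np.float64(17.3), np.float64(24.2)), (228, np.float64(17.1), np.float64(9.8)), (240, np.float64(16.8), np.float64(-2.0)), (252, np.float64(14.2), np.float64(-8.0)), (264, np.float64(8.4), np.float64(-8.3)), (276, np.float64(2.7), np.float64(-9.0)), (288, np.float64(-1.4), np.float64(-12.1)), (300, np.float64(-9.4), np.float64(-10.0)), (324, np.float64(-94.3), np.float64(68.3)), (336, np.float64(-94.2), np.float64(56.0)), (348, np.float64(-94.5), np.float64(45.3))]
t 43.10 tcp [ 0.5064 -0.1286  0.1106] xaxis [0.177 0.984 0.   ] yaw(x) 79.8 gap 0.412 F [ 0.8  0.6 -3.5] M [ 0.01 -0.03 -0.06] q6 -0.28
[13.0906064  60.41748719]
```

```bash
python3 -m creep '{"claw":[3,3,3,3],"dp":[[-0.4,0.4,0],[-0.68,0.75,0],[-0.68,0.75,0],[-0.68,0.75,0]],"roll":[0,0,0,0]}' 20 | egrep 'tcp|force'; python3 -m creep '{"claw":[3,3],"dp":[[0,0.1,0],[0,0.1,0]],"roll":[0,0]}' 20 | egrep 'tcp|force'; python3 -m creep '{"claw":[3,3],"dp":[[0,0.1,0],[0,0.1,0]],"roll":[0,0]}' 20 | egrep 'tcp|force';python3 -m creep '{"claw":[3,3],"dp":[[0,0.1,0],[0,0.1,0]],"roll":[0,0]}' 20 | egrep 'tcp|force'
```

```text
tcp_pos: [0.5128, -0.1369, 0.1107]
force: [0.2, 0.1, -3.6]
tcp_pos: [0.5137, -0.1368, 0.1108]
force: [0.8, -0.3, -4.2]
tcp_pos: [0.5148, -0.137, 0.1109]
force: [0.2, 0.4, -4.8]
tcp_pos: [0.5155, -0.1371, 0.1108]
force: [-1.0, 0.7, -3.6]
```

```bash
python3 -m creep '{"claw":[3,3],"dp":[[0,0.1,0],[0,0.1,0]],"roll":[0,0]}' 20 | egrep 'tcp|force'; python3 -m creep '{"claw":[3,3],"dp":[[0,0.1,0],[0,0.1,0]],"roll":[0,0]}' 20 | egrep 'tcp|force'; python3 -c "
from meas import *
meas(55)"
```

```text
tcp_pos: [0.5158, -0.137, 0.1107]
force: [-2.0, 1.7, -2.1]
tcp_pos: [0.5161, -0.1369, 0.1106]
force: [-4.0, 1.2, -1.5]
t 44.55 tcp [ 0.5162 -0.1369  0.1106] xaxis [0.177 0.984 0.001] yaw(x) 79.8 gap 0.417 F [-4.4  1.5 -1.6] M [ 0.24  1.05 -0.03] q6 -0.29
gear top 3719 min [-5.1 39.9] max [53.5 72.3] rect [22.3 55.8] [35.9 58.3] 70.6 z 0.1181
flange 688 min [ 3.1 57.5] max [44.6 75.9] rect [23.6 67. ] [21.8 42.8] 83.4 z 0.0826
fence 3480 min [28.7 31.4] max [ 63.6 123.5] rect [42.1 52.2] [144.1  43.5] 89.6 z 0.0346
porange 2648 min [-20.6  23.9] max [42.4 86.1] rect [11.3 54.3] [64.  64.7] 89.9 z 0.0132
pblue 569 min [-17.9 -86.5] max [ -1.7 -36.1] rect [-10.  -59.7] [55.3 14.4] 82.0 z 0.013
```

Against the fence at 4 N. I'll lower it while keeping contact.

```bash
python3 -m creep '{"claw":[3,3,3],"dp":[[0,0,0.15],[0,0,0.3],[0,0,0.35]],"roll":[0,0,0]}' 20 | egrep 'tcp|force'; python3 -m creep '{"claw":[3,3],"dp":[[0,0,0.1],[0,0,0.1]],"roll":[0,0]}' 20 | egrep 'tcp|force';python3 -m creep '{"claw":[3,3],"dp":[[0,0,0.1],[0,0,0.1]],"roll":[0,0]}' 20 | egrep 'tcp|force'
```

```text
tcp_pos: [0.5161, -0.137, 0.107]
force: [-6.3, 0.8, 2.8]
tcp_pos: [0.5161, -0.1372, 0.1069]
force: [-7.3, 1.5, 4.8]
tcp_pos: [0.5161, -0.1373, 0.1068]
force: [-8.2, 1.4, 12.1]
```

```bash
python3 -m creep '{"claw":[3,4.5,6.5,6.5,6.5,6.5,6.5,6.5,6.5,6.5],"dp":[[0,0,-0.12],[0,0,-0.12],[0,0,-0.12],[0,0,-0.12],[0,-0.1,-2],[-1,0.5,-5],[-2,1.6,-9],[-3.5,1.8,-11.5],[-3.5,1.8,-11.5],[-3.5,1.8,-11.5]],"roll":[0,0,0,0,0,0,0,0,0,0]}' 20
python3 -c "
from meas import *
s=meas(55)
crop(s,205,90,265,250,4.,'w27');crop(s,0,0,512,384,1.5,'w27f')
meas(-55,s)"
```

```text
t: 46.25
tcp_pos: [0.5296, -0.1756, 0.2208]
tool_rot: [0.767, 0.641, 0.001, 0.001]
force: [-0.5, 0.2, -0.3]
finger_gap: 0.762
t 46.30 tcp [ 0.5287 -0.1748  0.2197] xaxis [0.177 0.984 0.001] yaw(x) 79.8 gap 0.756 F [-0.   0.2 -0.6] M [-0.03 -0.   -0.05] q6 -0.34
gear top 1490 min [ 5.5 37.7] max [38.5 71.2] rect [22.1 54.2] [35.1 35. ] 80.3 z 0.1146
flange 631 min [ 1.3 34.2] max [42.9 74.8] rect [21.9 54.6] [41.3 42. ] 89.8 z 0.0805
fence 2752 min [ 43.6 -17.8] max [ 63.7 122.7] rect [43.1 52.4] [144.3  41.5] 89.6 z 0.0345
porange 1162 min [-20.8  22.2] max [42.7 86.1] rect [ 9.6 52.9] [70.2 63.3] 86.4 z 0.0132
pblue 965 min [-20.7 -85.7] max [ 40.  -24.3] rect [ 10.  -55.5] [63. 62.] 89.5 z 0.0131
t 46.30 tcp [ 0.5287 -0.1748  0.2197] xaxis [0.177 0.984 0.001] yaw(x) 79.8 gap 0.756 F [-0.   0.2 -0.6] M [-0.03 -0.   -0.05] q6 -0.34
gear top 1008 min [  4.9 -69.4] max [ 38.4 -36.8] rect [ 21.6 -53.5] [34.2 35.6] 78.4 z 0.1144
flange 547 min [  1.  -72.4] max [ 41.7 -32.9] rect [ 21.1 -53.5] [41.7 41.3] 89.3 z 0.0803
fence 2752 min [ 43.6 -17.8] max [ 63.7 122.7] rect [43.1 52.4] [144.3  41.5] 89.6 z 0.0345
porange 1162 min [-20.8  22.2] max [42.7 86.1] rect [ 9.6 52.9] [70.2 63.3] 86.4 z 0.0132
pblue 965 min [-20.7 -85.7] max [ 40.  -24.3] rect [ 10.  -55.5] [63. 62.] 89.5 z 0.0131
```

View pics/w27f.png

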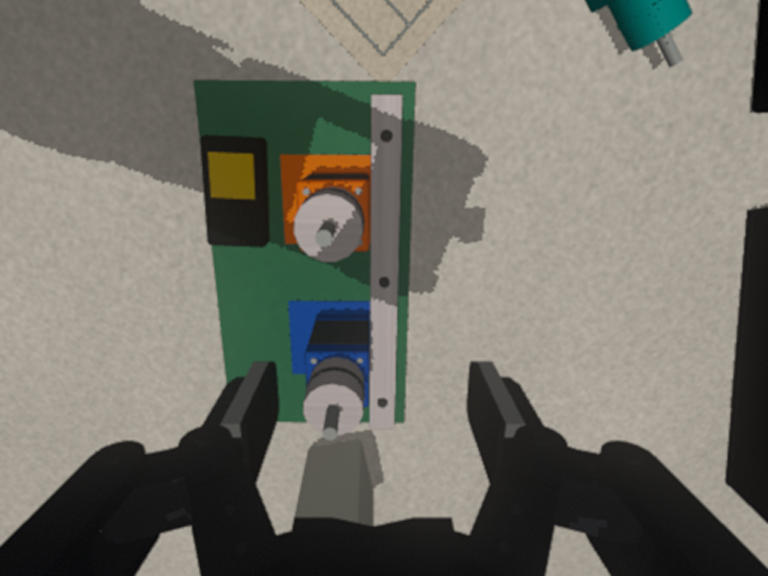

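View pics/w27.png

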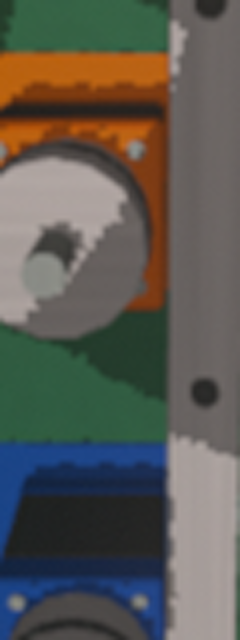

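Both motors are flush and square against the fence. Next I'll check the bystanders, especially the tape roll I nudged earlier.

Run:
```python
from h import *
import pickle
o=pickle.load(open('top.pkl','rb')); t=snap('top'); pickle.dump(t,open('top2.pkl','wb'))
crop(t,120,110,300,260,4,'t28')
for n,q in (('before',o),('now',t)):
  h=cv2.cvtColor(q['image'],cv2.COLOR_RGB2HSV); m=((h[...,0]>18)&(h[...,0]<34)&(h[...,1]>120)&(h[...,2]>90)); m[155:]=0;m[:,172:]=m[:,172:];m[:,:172]=0;m[:,218:]=0; m[:110]=0
  y,x=np.nonzero(m);(c,r)=cv2.minEnclosingCircle(np.c_[x,y].astype(np.float32));el=cv2.fitEllipse(cv2.findContours(m.astype(np.uint8),cv2.RETR_EXTERNAL,cv2.CHAIN_APPROX_NONE)[0][0])
  print(n,len(x),c,r,el, 'world',pt(q,*el[0],.022).round(4))
# tower, housings: image difference shifts
a=cv2.cvtColor(o['image'],cv2.COLOR_RGB2GRAY).astype(np.float32);b=cv2.cvtColor(t['image'],cv2.COLOR_RGB2GRAY).astype(np.float32)
for n,(u0,v0,u1,v1) in dict(tower_short=(150,135,190,175),housing_a=(125,158,156,190),housing_b=(203,226,236,252),potpen=(98,215,136,246),battery=(280,215,312,240),tall=(390,200,416,226),turq=(243,124,288,157),tape=(178,120,210,150)).items():
  tm=a[v0:v1,u0:u1]; R=cv2.matchTemplate(b[v0-6:v1+6,u0-6:u1+6],tm,cv2.TM_CCOEFF_NORMED); _,v,_,l=cv2.minMaxLoc(R); print(n,round(v,2),l[0]-6,l[1]-6)
```

```text
before 324 (193.36325073242188, 134.6880340576172) 12.978988647460938 ((193.33441162109375, 134.52813720703125), (24.71812629699707, 25.31415557861328), 62.94548416137695) world [0.7361 0.1978 0.022 ]
now 312 (191.69708251953125, 132.8211669921875) 12.882771492004395 ((191.6714324951172, 132.92002868652344), (24.334226608276367, 25.209503173828125), 68.91495513916016) world [0.7415 0.2031 0.022 ]
tower_short 0.97 0 0
housing_a 1.0 0 0
housing_b 0.2 -2 -5
potpen 1.0 0 0
battery 0.15 -6 -1
tall 1.0 0 0
turq 1.0 0 0
tape 0.81 -2 -2
```

View pics/t28.png

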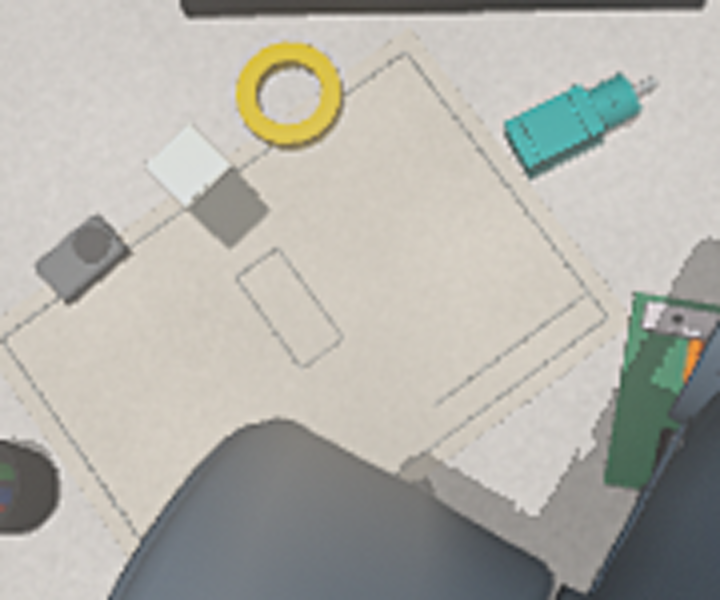

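The tape roll is 7.6 mm away from where it started, at (+5.4, +5.3) mm. Everything else visible has not moved. There's time to put it back by gripping its wall and shifting it.

```bash
python3 -c "
from meas import *
goto(.7175,.1791,.22,135)";  python3 -m creep '{"claw":[6.5,6,5,4,4,4,4,4,4,4,4,4],"dp":[[1.5,0.5,0],[4,1.2,0],[8,2.6,0],[12,4,0],[16,5.2,0],[20,6.5,0],[24,7.8,0],[28,9,0],[32,10.4,0],[35.5,11.6,0],[38.2,12.5,0],[38.2,12.5,0]],"roll":[0,-0.08,-0.17,-0.27,-0.37,-0.47,-0.57,-0.67,-0.77,-0.87,-0.963,-0.963]}' 20; python3 -c "
from meas import *
goto(.7175,.1791,.08,135)"
```

```text
t 46.35 tcp [ 0.5283 -0.1744  0.2191] xaxis [0.177 0.984 0.001] yaw(x) 79.8 gap 0.765 F [-0.  -0.  -0.9] M [0.05 0.01 0.08] q6 -0.34
dp [38.14 12.37 -0.08] dist 40.1 roll -0.963
t: 47.55
tcp_pos: [0.7198, 0.1847, 0.2181]
tool_rot: [0.38, 0.925, 0.001, -0.001]
force: [-0.1, -0.2, -0.9]
finger_gap: 0.465
t 47.55 tcp [0.7198 0.1847 0.2181] xaxis [-0.711  0.703  0.002] yaw(x) 135.3 gap 0.465 F [-0.1 -0.2 -0.9] M [0.03 0.02 0.04] q6 -0.69
dp [-0.26 -0.56 13.81] dist 13.8 roll 0.006
```

```bash
python3 -m creep '{"claw":[4,4,4,4,4,4],"dp":[[0,-0.2,4],[0,-0.2,8],[0,-0.2,12],[0,-0.2,12.5],[0,-0.2,12.5],[0,-0.2,12.5]],"roll":[0,0,0,0,0,0]}' 20; python3 -c "
from meas import *
goto(.7175,.1791,.024,135)
s=snap('wrist');crop(s,0,0,512,384,1.5,'w29')
hsv=cv2.cvtColor(s['image'],cv2.COLOR_RGB2HSV);C=cloud(s);m=(hsv[...,0]>18)&(hsv[...,0]<34)&(hsv[...,1]>120)&(C[...,2]>.018)&(C[...,2]<.027)
P=C[m][:,:2].astype(np.float32)*1000;print(len(P),cv2.minEnclosingCircle(P))"
```

```text
t: 48.15
tcp_pos: [0.7197, 0.1775, 0.0973]
tool_rot: [0.383, 0.924, 0.001, 0.001]
force: [0.4, 0.2, 0.0]
finger_gap: 0.466
t 48.15 tcp [0.7197 0.1775 0.0973] xaxis [-0.707  0.708 -0.002] yaw(x) 135.0 gap 0.466 F [0.4 0.2 0. ] M [-0.01  0.05 -0.03] q6 -0.69
dp [ 0.28 -0.06  7.33] dist 7.3 roll -0.001
5918 ((740.7901000976562, 202.7649383544922), 41.836387634277344)
```

View pics/w29.png

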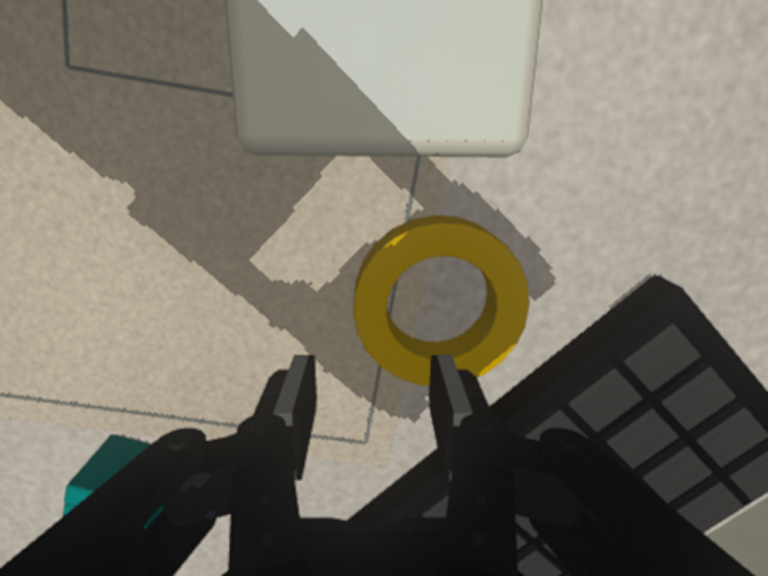

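The wrist camera would sit next to the short tower in this pose, so I'll turn the tool half round. The grasp is the same and the camera faces away from the tower.

```bash
python3 -m creep '{"claw":[4,4,4,4,4,4,4,4,4,4,4,4],"dp":[[0,0,-2],[0,0,-5],[0,0,-5],[0,0,-5],[0,0,-5],[0,0,-5],[0,0,-5],[0,0,-5],[0,0,-5],[0,0,-5],[0,0,-5],[0,0,-5]],"roll":[0.1,0.25,0.4,0.54,0.69,0.83,0.98,1.12,1.27,1.41,1.56,1.7]}' 20|egrep 'tcp|rot'; python3 -m creep '{"claw":[4,4,4,4,4,4,4,4,4,4,4,4],"dp":[[0,0,0],[0,0,0],[0,0,0],[0,0,0],[0,0,0],[0,0,0],[0,0,0],[0,0,0],[0,0,0],[0,0,0],[0,0,0],[0,0,0]],"roll":[0.14,0.29,0.43,0.58,0.72,0.87,1.01,1.16,1.3,1.44,1.44,1.44]}' 20; python3 -c "
from meas import *
goto(.7168,.1788,.024,-45)"
```

```text
tcp_pos: [0.7198, 0.1773, 0.1487]
tool_rot: [0.948, 0.319, 0.003, 0.001]
t: 50.6
tcp_pos: [0.7193, 0.1773, 0.1476]
tool_rot: [0.925, -0.381, 0.002, -0.001]
force: [-0.2, -0.4, -0.7]
finger_gap: 0.471
t 50.60 tcp [0.7193 0.1773 0.1476] xaxis [ 0.71  -0.704  0.002] yaw(x) -44.8 gap 0.471 F [-0.2 -0.4 -0.7] M [-0.05  0.04 -0.04] q6 2.44
dp [-0.31  0.1  12.35] dist 12.4 roll 0.004
```

```bash
python3 -m creep '{"claw":[4,4,4,4,4,4,4],"dp":[[-0.3,0.1,3],[-0.3,0.1,7],[-0.3,0.1,10],[-0.3,0.1,11.6],[-0.3,0.1,12.2],[-0.3,0.1,12.2],[-0.3,0.1,12.2]],"roll":[0,0,0,0,0,0,0]}' 20|egrep 'tcp|force'; python3 -m creep '{"claw":[3,2,1.2,1,1,1],"dp":[[0,0,0],[0,0,0],[0,0,0],[0,0,0],[0,0,0],[0,0,0]],"roll":[0,0,0,0,0,0]}' 20; python3 -c "
from meas import *
goto(.7168-.0054,.1788-.0053,.024,-45)
s=snap('wrist');crop(s,0,0,512,384,1.5,'w30')"
```

```text
tcp_pos: [0.717, 0.1788, 0.0252]
force: [1.0, -1.1, 0.5]
t: 51.9
tcp_pos: [0.7165, 0.1788, 0.025]
tool_rot: [0.924, -0.382, 0.001, -0.001]
force: [-0.8, -0.5, 5.9]
finger_gap: 0.202
t 51.90 tcp [0.7165 0.1788 0.025 ] xaxis [ 0.708 -0.706  0.002] yaw(x) -44.9 gap 0.202 F [-0.8 -0.5  5.9] M [-0.02  0.12 -0.01] q6 2.45
dp [0.01 0.73 0.09] dist 0.7 roll 0.001
```

View pics/w30.png

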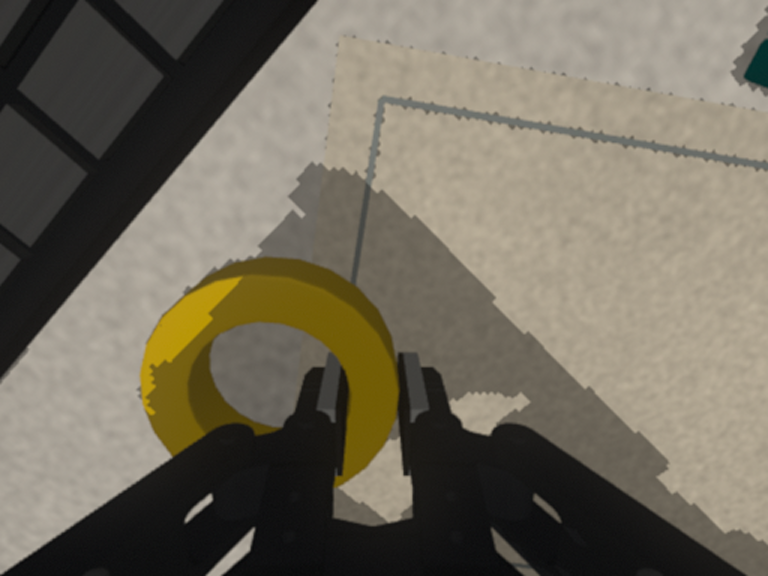

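```bash
python3 -m creep '{"claw":[1,1,1,1,1],"dp":[[0,0.25,-0.05],[0,0.5,-0.05],[0,0.75,-0.05],[0,0.75,-0.05],[0,0.75,-0.05]],"roll":[0,0,0,0,0]}' 20; python3 -c "
from h import *
t=snap('top');h=cv2.cvtColor(t['image'],cv2.COLOR_RGB2HSV);m=((h[...,0]>18)&(h[...,0]<34)&(h[...,1]>120)&(h[...,2]>90)).astype(np.uint8);m[155:]=0;m[:,:172]=0;m[:,218:]=0;m[:110]=0;y,x=np.nonzero(m);print(len(x))
s=snap('wrist');hsv=cv2.cvtColor(s['image'],cv2.COLOR_RGB2HSV);C=cloud(s);m=(hsv[...,0]>18)&(hsv[...,0]<34)&(hsv[...,1]>120)&(C[...,2]>.016)&(C[...,2]<.027)
P=C[m][:,:2].astype(np.float32)*1000;print(len(P),cv2.minEnclosingCircle(P))"
```

```text
t: 52.45
tcp_pos: [0.7114, 0.1736, 0.025]
tool_rot: [0.924, -0.382, 0.001, -0.001]
force: [1.6, 2.3, 6.5]
finger_gap: 0.199
0
10442 ((735.97705078125, 196.08108520507812), 42.060638427734375)
```

```bash
python3 -m creep '{"claw":[2.2,3.2,4,4,4,4,4,4,4,4,4],"dp":[[0,0,0],[0,0,0],[0,0,0],[0,0,-1.5],[0,0,-4.5],[0,0,-9],[0,0,-14],[0,0,-19],[0,4,-20],[0,8,-20],[0,12,-20]],"roll":[0,0,0,0,0,0,0,0,0,0,0]}' 20|egrep 'tcp|force'; python3 -m creep '{"claw":[4,4,4,4,4,4,4,4,4],"dp":[[0,4,0],[0,8,0],[0,12,0],[0,16,0],[0,20,0],[0,22,0],[0,22,0],[0,22,0],[0,22,0]],"roll":[0,0,0,0,0,0,0,0,0]}' 20|egrep 't:|tcp|force'
python3 - <<'E'
from h import *
import pickle
o=pickle.load(open('top.pkl','rb')); t=snap('top'); crop(t,90,60,430,270,2.3,'t31')
for n,q in (('before',o),('now',t)):
  h=cv2.cvtColor(q['image'],cv2.COLOR_RGB2HSV); m=((h[...,0]>18)&(h[...,0]<34)&(h[...,1]>120)&(h[...,2]>90)); m[155:]=0;m[:,:172]=0;m[:,218:]=0; m[:110]=0
  if m.sum()>100:
    el=cv2.fitEllipse(cv2.findContours(m.astype(np.uint8),cv2.RETR_EXTERNAL,cv2.CHAIN_APPROX_NONE)[0][0]);print(n,pt(q,*el[0],.022).round(4))
s=snap('side');crop(s,200,80,400,340,2.3,'s31')
E
```

```text
tcp_pos: [0.6245, 0.0877, 0.2258]
force: [-0.9, -0.7, -1.0]
t: 54.55
tcp_pos: [0.4711, -0.067, 0.2243]
tool_rot: [0.924, -0.382, 0.001, -0.0]
force: [-0.5, -0.9, 0.2]
before [0.7361 0.1978 0.022 ]
now [0.7353 0.1973 0.022 ]
```

View pics/t31.png

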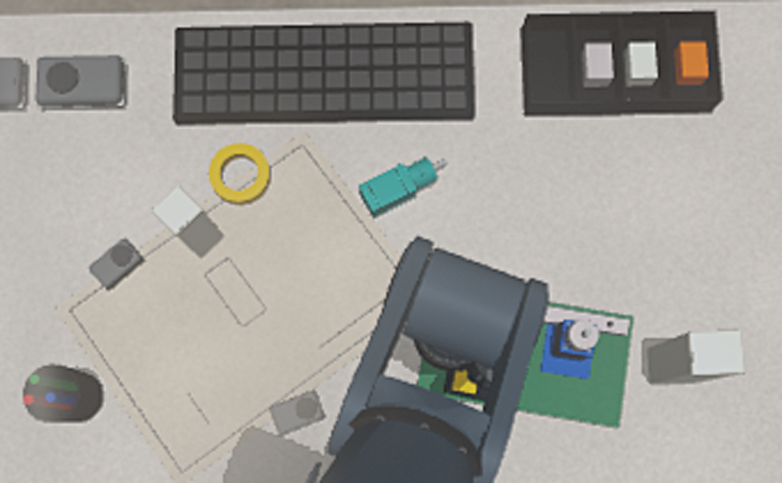

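View pics/s31.png

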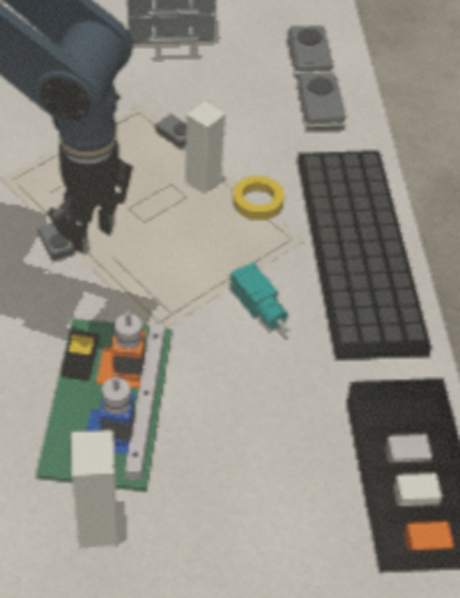

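The tape is back within 1 mm of its original place and both motors are standing. I'll move the arm aside for one clear last look at the plate and battery.

```bash
python3 -m creep '{"claw":[4,4,4,4,4,4,4,4,4,4],"dp":[[-2,-1.5,0],[-5,-3.7,-1],[-9,-6.5,-2],[-13,-9.5,-2],[-17,-12,-2],[-21,-15,-2],[-24,-17,-2],[-24.5,-17.5,-2],[-24.5,-17.5,-2],[-24.5,-17.5,-2]],"roll":[0,0,0,0,0,0,0,0,0,0]}' 20|egrep 't:|tcp|force'
python3 - <<'E'
from meas import *
import pickle
o=pickle.load(open('top.pkl','rb')); t=snap('top'); crop(t,250,160,420,260,4.5,'t32')
a=cv2.cvtColor(o['image'],cv2.COLOR_RGB2GRAY).astype(np.float32);b=cv2.cvtColor(t['image'],cv2.COLOR_RGB2GRAY).astype(np.float32)
for n,(u0,v0,u1,v1) in dict(tape=(178,120,210,150),tower_short=(150,135,190,175),housing_a=(125,158,156,190),housing_b=(205,228,234,250),battery=(280,217,311,238),tall=(390,200,416,226)).items():
  tm=a[v0:v1,u0:u1]; R=cv2.matchTemplate(b[v0-6:v1+6,u0-6:u1+6],tm,cv2.TM_CCOEFF_NORMED); _,v,_,l=cv2.minMaxLoc(R); print(n,round(v,2),l[0]-6,l[1]-6)
C=cloud(t);L=loc(C);z=C[...,2]
for n,yc in (('orange',55),('blue',-55)):
  m=(abs(L[...,0]-24)<25)&(abs(L[...,1]-yc)<25)&(z>.111)&(z<.118);print(n,m.sum(),cv2.minEnclosingCircle(L[m].astype(np.float32)))
E
```

```text
t: 55.65
tcp_pos: [0.4204, 0.2292, 0.2436]
tool_rot: [0.924, -0.382, 0.0, 0.0]
force: [0.1, 0.6, -0.8]
tape 0.96 0 0
tower_short 1.0 0 0
housing_a 1.0 0 0
housing_b 1.0 0 0
battery 1.0 0 0
tall 1.0 0 0
orange 103 ((22.860300064086914, 54.26127624511719), 17.663532257080078)
blue 103 ((22.51341438293457, -54.30695724487305), 17.9678955078125)
```

View pics/t32.png

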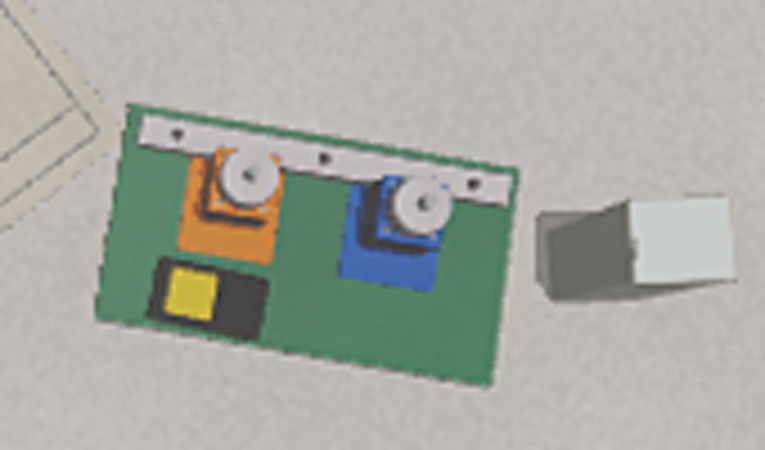

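```bash
python3 -c "
from station import workorder
print(workorder.sign_off())"
```

```text
the job is handed in; nothing more can be done
None
```

Both motors now stand shaft-up on their own colour patches against the fence, and I handed the job in at about 56 s of the 72 s allowed.

- **Method:** I gripped each motor by its gearbox and swung the foot down with quick vertical jerks. I set it down near its patch, felt for the fence with it lifted (contact at about 4 N), then lowered it in place, pushing on the fence with up to about 9 N as it touched down. An earlier attempt to slide the blue motor reached about 16 N against foot friction, and the next pushes reached about 10 N.
- **Last checks:** Both motors were upright, square within about 1° and centred along their patches within about 1 mm. The camera measurements suggest a gap of about 0.6 mm to the fence, which is close to what they can resolve. For flushness I relied on the contact I felt.
- **Top camera disagreement:** It put both foot centres 1 to 1.5 mm short of nominal, which is within its 2 mm calibration.
- **What went wrong:** While I was first tilting the blue motor, its foot pushed the tape roll about 7.6 mm. I gripped the roll and moved it back to within 1 mm. The orange motor's corner also touched the fence once on approach, at about 3 N, and yawed about 4° in the grip. I corrected that before setting it down.
- **Bystanders:** The top-camera comparison showed no movement of the towers, both housings and battery. The pen pot was compared earlier and had not moved either.

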